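# Line up the heat spreaders by height

## Robot

A 7-joint arm with a two-finger parallel gripper is mounted at the origin on the work surface. World frame = base frame: x ahead of the robot, y to its left, z up, the work surface at z = 0. Lengths are in mm, angles in rad, forces in N, time in s.
With the tool pointing down it reaches from about 400 to 850 mm from the base axis. Payload 6.9 kg.
Tool frame: the origin (TCP) lies at the very end of the fingers, on their centre line; the grasp point (between the pads) lies 19 mm behind it (pinch_z is the distance from the TCP to the grasp point, in mm); y points along the fingers, z is the direction in which the jaws open and shut, and the axes are right-handed (so a half turn about y gives the same grasp; the last joint's range is limited). The gripper opens to 85 mm and grips with 20 to 120 N. Pads are 22 mm wide; open, the fingers measure 114 mm over their backs; the gripper's body (76 mm by 85 mm) begins 54 mm behind the grasp point. The pads swing forward as they close: fully open they stand 13 mm farther back than shut.
Start: joints at [1.304, 0.507, -0.238, 1.5, 0.126, 1.149, -0.155], TCP at [227.028, -582.297, 231.275] pointing down, gripper open.
Joint ranges: [-3.08, 3.08], [-0.24, 2.05], [-1.43, 1.35], [0, 2.5], [-1.52, 4.66], [0.17, 1.96], [-2.89, 2.89]. Speed limits (rad/s): [2.39, 2.39, 3.14, 3.14, 3.14, 3.14, 3.14].

## Interface

Orientations are given as a rotation vector (axis times angle).
In Python, from cell import get_obs, capture, camera_info, hand_in, pinch_z gives the robot as it stands.
- The arm moves only by the tool play_rows, never from a script. Its argument "increments" is a list of rows, each a list of 3 entries, a list of its own where there are three numbers: the shift along the tool's x, y, z in units of 30 cm (1.0 is 30 cm), then the turn about the tool's y in units of 180 degrees (1.0 is 180 degrees), then the closure in counts, from 0 (fully open) to 255 (shut). A call has 1 to 20 rows; each row shifts and turns the pose as measured when the row begins, along the tool's axes as they then stand; what a row does not reach is not made up. A row lasts 1/12 s, in which the tool goes at most 41.7 mm and 7.16 degrees, less where a joint would pass 70% of its speed; a pose out of reach is approached as far as the arm can. A call with a number of a shift or a turn outside -1 to 1 is refused whole. A call with a gripper value outside its range is refused whole. The fingers move at their own pace and stop on an object; "force" is the grip in N (left out, the last holds). Time passes only in rows, so rows that do not move let the fingers close. It gives the time, the measured TCP pose, the force and the opening at its end, in the units of the state.
- get_obs(): the state, without advancing time (a new reading comes with each control period).
- capture(name): name is "side" or "top" or "wrist"; returns (picture, depth): 420x560x3 uint8, red, green, blue; 420x560 float32, mm along the optical axis (not along the pixel's ray), 0 where there is no reading.
- camera_info(name): a dict with "K" (3x3 intrinsics, pixels), "extrinsics" (4x4, takes a point from world to camera coordinates). Camera axes: x right, y up, looking along -z (the intrinsics and any distortion apply to the point x, -y, -z); pixel columns grow to the right and rows downward; lengths in mm; the calibration is good to about 2 mm. The wrist camera is an equidistant fisheye: a pixel r from the principal point sees the ray r / f radians off the axis. A picture is of the moment at which its call begins: read the wrist's pose just before it. camera_info takes no time and is no camera call; for the wrist camera it gives the pose at the moment of the call.
- hand_in(): hands the job in, once; it reports no verdict.
The state is a dict: "t": time; "joint_positions": joint angles; "qvel": joint speeds; "tau": joint torques, N m; "position": TCP position; "eef_rot": TCP orientation; "ft_force": force on the tool from outside, world axes, zero at the start; "torque": the same for the moment, N m; "gripper_width": finger opening in mm.
Only numpy, scipy, OpenCV 4.12 (cv2) and the standard library are available. Lean on these libraries where they do the work, as an engineer would, in place of code of your own. Each camera call takes 0.05 s, during which the arm holds its last target. There are 200 camera calls.

## Task

For the cooling practical, stand the four copper pipe heat spreaders on the four white pads of the blue strip in order of height, one upright and well centred on each pad: the shortest on the pad next to the green relay cube, rising to the tallest on the pad next to the grey thermistor housing. Never tip a spreader over, and leave all four standing still and released.

Things in the scene. Friction and masses are not known exactly. Their poses are not given: they have to be found in the camera images.
- spreader0: The shortest copper pipe heat spreader, 46 mm high overall: upright copper pipe 28 mm in diameter on a round copper foot 40 mm in diameter and 5 mm thick, dark bore on top. Starts standing on the bench. Origin at the centre of its underside, z up along the pipe.
- spreader1: The second shortest copper pipe heat spreader, 61 mm high overall: upright copper pipe 28 mm in diameter on a round copper foot 40 mm in diameter and 5 mm thick, dark bore on top. Starts standing on the bench. Origin at the centre of its underside, z up along the pipe.
- spreader2: The second tallest copper pipe heat spreader, 76 mm high overall: upright copper pipe 28 mm in diameter on a round copper foot 40 mm in diameter and 5 mm thick, dark bore on top. Starts standing on the bench. Origin at the centre of its underside, z up along the pipe.
- spreader3: The tallest copper pipe heat spreader, 91 mm high overall: upright copper pipe 28 mm in diameter on a round copper foot 40 mm in diameter and 5 mm thick, dark bore on top. Starts standing on the bench. Origin at the centre of its underside, z up along the pipe.
- pad0: Fixed white round pad, 50 mm in diameter and 3 mm thick, the first pad from the robot's right (smallest y) of four alike pads in a row about 78 mm apart on a fixed blue-painted metal strip (70 mm wide, 460 mm long, 12 mm thick, lying on the bench roughly left-right). Origin at the centre of the pad's underside, so the pad's top is 3 mm above it (15 mm above the bench).
- pad1: Fixed white round pad, 50 mm in diameter and 3 mm thick, the second pad from the robot's right of four alike pads in a row about 78 mm apart on a fixed blue-painted metal strip (70 mm wide, 460 mm long, 12 mm thick, lying on the bench roughly left-right). Origin at the centre of the pad's underside, so the pad's top is 3 mm above it (15 mm above the bench).
- pad2: Fixed white round pad, 50 mm in diameter and 3 mm thick, the third pad from the robot's right of four alike pads in a row about 78 mm apart on a fixed blue-painted metal strip (70 mm wide, 460 mm long, 12 mm thick, lying on the bench roughly left-right). Origin at the centre of the pad's underside, so the pad's top is 3 mm above it (15 mm above the bench).
- pad3: Fixed white round pad, 50 mm in diameter and 3 mm thick, the last pad, at the robot's left (largest y) of four alike pads in a row about 78 mm apart on a fixed blue-painted metal strip (70 mm wide, 460 mm long, 12 mm thick, lying on the bench roughly left-right). Origin at the centre of the pad's underside, so the pad's top is 3 mm above it (15 mm above the bench).
- relay: Green relay cube, 30 mm, on a black 36 mm square socket 8 mm high (38 mm high in all), fixed on one end of the strip, about 80 mm beyond the last pad there; which end changes. Origin at the centre of its underside.
- thermistor: Grey plastic thermistor housing, 46 by 30 mm and 22 mm high with a round boss and a small steel tip on top (36 mm in all), fixed on the other end of the strip. Origin at the centre of its underside.
Not all that is in view belongs to the job. What is shaped like the spreader3 but purple is not meant. What is shaped like the spreader1 but purple is not meant.

How it is judged:
By the outcome, as a careful person would: the job done as asked, in the order asked, and still so for the second after the job is handed in, with the robot touching nothing.
It also fails if it takes over 96 s, if anything falls off the work surface, if the arm or the gripper's body presses on something with over 40 N, if the wrist force passes 120 N, or if a joint passes its speed limit or range.

## Working session

There is one attempt and no reset: what is moved stays moved. The work goes in short steps, Python scripts to look and compute and a tool call to move; the robot and the scene stay as the last step left them, time stands still between calls to the robot, and variables do not carry over. Pictures are saved under pics/ and viewed, about 12 in all and at most 16, crops included, and the job is handed in when it is done.

Besides the shell and the picture viewer there is one more tool, called after "Request:" by a JSON object that holds its "name" and its "arguments". play_rows: Moves the arm, as the interface text tells. Shifts and turns lie within -1 to 1; 1 stands for 30 cm of shift or 180 degrees of turn. Its arguments: {"type":"object","properties":{"increments":{"type":"array"},"force":{"type":"number"}},"required":["increments"]}

```bash
ls; mkdir -p pics; python3 - <<'E'
from cell import *
import cv2,numpy as np
print(get_obs()); print(pinch_z)
for n in("side","top"):
    p,d=capture(n); np.savez(f"{n}0.npz",p=p,d=d); cv2.imwrite(f"pics/{n}0.png",p[...,::-1]); c=camera_info(n); print(n,c)
print(camera_info("wrist"))
E
```

```text
pics
{'t': 0.0, 'joint_positions': array([ 1.30453026,  0.50833195, -0.23748173,  1.50118131,  0.12566634,
        1.14888898, -0.15480954]), 'qvel': array([ 0.0016151 ,  0.00021725, -0.00176105,  0.00034555,  0.00167939,
        0.00044698,  0.00153791]), 'tau': array([ 3.93227574e-04, -6.20585489e+01, -2.18596101e+00, -2.49650198e+01,
        1.28407081e-02,  1.18627408e-02,  4.88809121e-05]), 'position': array([ 226.7624811 , -581.84770674,  230.4151061 ]), 'eef_rot': array([-0.3799221 ,  2.02033829, -2.01666257]), 'ft_force': array([0.00618536, 0.5128924 , 0.07175071]), 'torque': array([-0.04540066,  0.0212138 , -0.01792938]), 'gripper_width': 85.12314022396535}
18.700000000000003
side {'K': array([[380.67530766,   0.        , 276.16008178],
       [  0.        , 380.67530766, 206.97798114],
       [  0.        ,   0.        ,   1.        ]]), 'extrinsics': array([[-8.56649707e-01, -5.15744364e-01,  1.26107273e-02,
         4.96514219e+02],
       [ 3.10548342e-01, -4.95992167e-01,  8.10895491e-01,
        -2.07383838e+02],
       [-4.11959957e-01,  6.98569625e-01,  5.85055102e-0
[... 453 characters left out ...]
74218e+02],
       [-1.50609204e-01,  2.68369633e-02,  9.88229045e-01,
        -8.77935622e+02],
       [ 0.00000000e+00,  0.00000000e+00,  0.00000000e+00,
         1.00000000e+00]])}
{'K': array([[325.1922621 ,   0.        , 271.49793961],
       [  0.        , 325.1922621 , 211.54070837],
       [  0.        ,   0.        ,   1.        ]]), 'extrinsics': array([[ 3.62673333e-01, -9.31915830e-01, -9.69454983e-04,
        -6.24172931e+02],
       [ 8.80381255e-01,  3.42958417e-01, -3.27579563e-01,
         4.21612711e+01],
       [ 3.05609063e-01,  1.17950882e-01,  9.44823100e-01,
        -3.81015623e+02],
       [ 0.00000000e+00,  0.00000000e+00,  0.00000000e+00,
         1.00000000e+00]])}
```

View pics/side0.png

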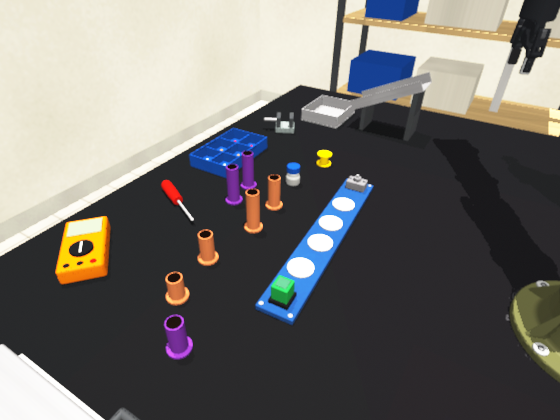

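View pics/top0.png

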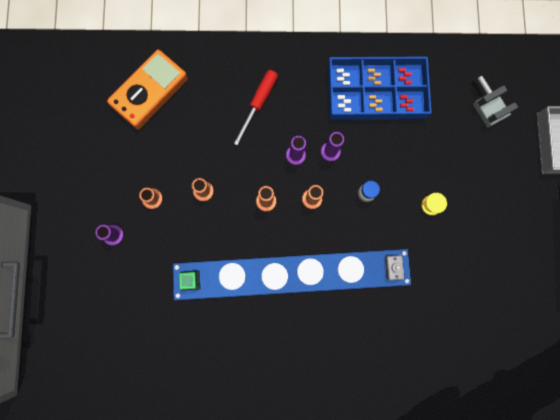

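The top view shows the copper pipes at about (150,198), (203,190), (266,200) and (313,197). The strip has green at its left end (188,281) and grey at its right (396,267). From the side view, their height order from the left is short, second, tallest, third.

```bash
cat > h.py <<'E'
import numpy as np,cv2
from scipy.spatial.transform import Rotation as R
from cell import *
def ray(c,px,fish=False):
    K=c["K"];E=c["extrinsics"];x=(px[0]-K[0,2])/K[0,0];y=(px[1]-K[1,2])/K[1,1]
    if fish:
        r=np.hypot(x,y); s=np.sin(r)/max(r,1e-9); v=np.array([x*s,-y*s,-np.cos(r)])
    else: v=np.array([x,-y,-1.])
    v=E[:3,:3].T@v
    return -E[:3,:3].T@E[:3,3], v/np.linalg.norm(v)
def onz(r,z): return r[0]+r[1]*(z-r[0][2])/r[1][2]
def tri(rs):
    A=[np.eye(3)-np.outer(v,v) for o,v in rs]
    P=np.linalg.solve(sum(A),sum(a@o for a,(o,v) in zip(A,rs)))
    return P,max(np.linalg.norm(a@(P-o)) for a,(o,v) in zip(A,rs))
def proj(c,P):
    q=c["extrinsics"]@np.append(P,1);return c["K"][0,2]+c["K"][0,0]*q[0]/-q[2],c["K"][1,2]-c["K"][1,1]*q[1]/-q[2]
def blobs(m,lo):
    n,l,s,c=cv2.connectedComponentsWithStats(m.astype(np.uint8));
    return [(c[i],s[i],l==i) for i in range(1,n) if s[i][4]>=lo]
def hsv(p): return cv2.cvtColor(p,cv2.COLOR_RGB2HSV)
def copper(p):
    h=hsv(p).astype(int);return ((h[...,0]<16)&(h[...,1]>90)&(h[...,2]>60))
def holes(p,mask,lo=8):
    out=[];
    cs,hi=cv2.findContours(mask.astype(np.uint8),cv2.RETR_CCOMP,cv2.CHAIN_APPROX_NONE)
    for c,k in zip(cs,hi[0]):
        if k[3]>=0 and cv2.contourArea(c)>lo:
            x=c.reshape(-1,2);(cx,cy),ax,an=cv2.fitEllipse(c) if len(c)>5 else ((*x.mean(0),),0,0)
            out.append((cx,cy,cv2.contourArea(c)))
    return out
E
python3 - <<'E'
from h import *
for n in("side","top"):
    p=np.load(n+"0.npz")["p"]; m=copper(p)
    print(n,"copper",[(b[0].round(1),b[1][4]) for b in blobs(m,40)])
    print(" holes",np.round(holes(p,m),1).tolist())
    h=hsv(p).astype(int); w=(h[...,1]<40)&(h[...,2]>200)
    print(" white",[(b[0].round(1),b[1][2:]) for b in blobs(w,60) if b[1][4]<1500])
    g=(abs(h[...,0]-65)<15)&(h[...,1]>120)&(h[...,2]>80)
    print(" green",[(b[0].round(1),b[1][4]) for b in blobs(g,40)])
E
```

```text
side copper [(array([273.8, 193.1]), np.int32(464)), (array([171. , 191.3]), np.int32(304)), (array([252.5, 211.9]), np.int32(611)), (array([ 86.9, 264.4]), np.int32(832)), (array([206.5, 248.6]), np.int32(530)), (array([175.9, 289.7]), np.int32(499))]
 holes [[177.2, 294.9, 103.0], [179.2, 280.2, 8.5], [166.4, 279.6, 9.0], [173.4, 277.3, 86.0], [79.5, 262.5, 10.0], [204.1, 261.0, 40.5], [215.2, 257.2, 28.5], [204.7, 233.7, 61.5], [247.8, 228.6, 24.0], [268.4, 206.2, 15.0], [280.2, 203.9, 15.0], [273.7, 177.0, 29.5]]
 white [(array([354. ,   5.2]), array([ 21,  14, 211], dtype=int32)), (array([434.4,  10.5]), array([ 32,  25, 604], dtype=int32)), (array([477.6,  13.7]), array([  58,   31, 1358], dtype=int32)), (array([512.7,   9.7]), array([ 21,  21, 306], dtype=int32)), (array([554.7,  26.8]), array([ 14,  27, 190], dtype=int32)), (array([348.3,  50. ]), array([ 25,  65, 881], dtype=int32)), (array([328.6, 110.7]), array([ 34,  12, 236], dtype=int32)), (array([356.9, 180.4]), array([20,  9, 65], dtype=int32)), (array([343.1, 203.7]), array([ 23,  14, 246], dtype=int32)), (array([185
[... 1338 characters left out ...]
], dtype=int32)), (array([362.6,  15.5]), array([  46,   32, 1445], dtype=int32)), (array([409. ,  15.6]), array([  46,   32, 1427], dtype=int32)), (array([455.2,  15.8]), array([  46,   33, 1439], dtype=int32)), (array([500.8,  16. ]), array([  47,   33, 1454], dtype=int32)), (array([542. ,  15.8]), array([  36,   33, 1153], dtype=int32)), (array([555.6, 144.3]), array([ 10,  45, 283], dtype=int32)), (array([350.5, 268.9]), array([ 26,  26, 518], dtype=int32)), (array([310. , 271.3]), array([ 25,  26, 522], dtype=int32)), (array([231.8, 275.8]), array([ 26,  26, 532], dtype=int32)), (array([274.4, 275.9]), array([ 26,  27, 526], dtype=int32))]
 green [(array([187.7, 280. ]), np.int32(162))]
```

```bash
python3 - <<'E'
from h import *
T=camera_info("top");S=camera_info("side")
p=np.load("side0.npz")["p"]
b=[b for b in blobs(copper(p),40) if abs(b[0][0]-252.5)<3][0]; print("tall box",b[1])
cs={"s0":((146.2,194.4),(173.4,277.3)),"s1":((198.8,184.9),(204.7,233.7)),"s3":((265.6,193),(252.5,b[1][1]+5)),"s2":((315.2,191.8),(273.7,177))}
for k,(t,s) in cs.items():
    P,e=tri([ray(T,t),ray(S,s)]);print(k,P.round(1),round(e,1))
for k,t,s in(("p3",(231.8,275.8),(300.3,267.2)),("p2",(274.4,275.9),(319.9,242.2)),("p1",(310,271.3),(330.4,222.5)),("p0",(350.5,268.9),(343.1,203.7))):
    P,e=tri([ray(T,t),ray(S,s)]);print(k,P.round(1),round(e,1),onz(ray(T,t),15).round(1),onz(ray(S,s),15).round(1))
for k,t in(("relay",(187.7,280)),("therm",(396,267))): print(k,onz(ray(T,t),30).round(1))
# purple
h=hsv(np.load("top0.npz")["p"]).astype(int)
for b in blobs((abs(h[...,0]-142)<14)&(h[...,1]>100)&(h[...,2]>50),40): print("purple",b[0],onz(ray(T,b[0]),20).round(0))
o=get_obs(); r=R.from_rotvec(o["eef_rot"]).as_matrix(); print(r.round(3))
E
```

```text
tall box [243 188  20  46 611]
s0 [614.5 273.8  43. ] 0.9
s1 [630.1 172.   58.5] 0.9
s3 [609.2  45.3  84.9] 0.1
s2 [614.2 -46.8  73.5] 0.8
p3 [460.  111.2  10. ] 0.6 [459.5 110.6  15. ] [458.4 115.9  15. ]
p2 [459.6  28.6  10.2] 0.6 [459.   28.5  15. ] [458.1  34.   15. ]
p1 [468.2 -40.7  10.5] 0.6 [467.5 -40.6  15. ] [466.8 -35.   15. ]
p0 [ 472.5 -120.1   10.5] 0.6 [ 471.8 -119.5   15. ] [ 471.1 -113.6   15. ]
relay [451.9 192.6  30. ]
therm [ 474.8 -204.7   30. ]
purple [331.71362587 147.98152425] [713. -87.  20.]
purple [295.94376528 151.87041565] [704. -15.  20.]
purple [110.78019324 234.19323671] [540. 344.  20.]
[[-0.932 -0.001  0.363]
 [-0.363  0.001 -0.932]
 [ 0.    -1.    -0.002]]
```

Request:
{"name": "play_rows", "arguments": {"increments": [[[0,0,0],-0.0385,0],[[0,0,0],-0.0385,0],[[0,0,0],-0.0385,0],[[0,0,0],-0.0385,0],[[0,0,0],-0.0385,0],[[0,0,0],-0.0385,0],[[0,0,0],-0.0385,0],[[0,0,0],-0.0385,0],[[0,0,0],-0.0385,0],[[0,0,0],-0.0385,0],[[0,0,0],0,0]], "force": 40}}

```text
t: 1.02
position: [225.2, -579.1, 225.0]
eef_rot: [-1.229, 1.179, -1.159]
ft_force: [-0.5, -0.0, 0.2]
gripper_width: 85.3
```

Request:
{"name": "play_rows", "arguments": {"increments": [[[-0.1,0,0.05],0,0],[[-0.1,0,0.05],0,0],[[-0.1,0,0.05],0,0],[[-0.1,0,0.05],0,0],[[-0.1,0,0.05],0,0],[[-0.1,0,0.05],0,0],[[-0.1,0,0.05],0,0],[[-0.1,0,0.05],0,0],[[-0.1,0,0.05],0,0],[[-0.1,0,0.05],0,0],[[-0.1,0,0.05],0,0],[[-0.1,0,0.05],0,0],[[-0.1,0,0.05],0,0],[[-0.1,0,0.05],0,0],[[-0.1,0,0.05],0,0],[[-0.1,0,0.05],0,0],[[-0.1,0,0.05],0,0],[[-0.1,0,0.05],0,0],[[0,0,0],0,0]]}}

```text
t: 2.6
position: [495.4, -12.7, 226.8]
eef_rot: [-1.178, 1.256, -1.227]
ft_force: [1.1, -0.5, -0.1]
gripper_width: 85.2
```

```bash
cat >> h.py <<'E'
def state():
    o=get_obs();r=R.from_rotvec(o["eef_rot"]).as_matrix();print("t",round(o["t"],2),"p",o["position"].round(1),"z",r[:,2].round(3),"y",r[:,1].round(3),"F",o["ft_force"].round(1),"w",round(o["gripper_width"],1),"q",o["joint_positions"].round(2));return o,r
def snap(n,f):
    c=camera_info(n);p,d=capture(n);cv2.imwrite(f"pics/{f}.png",p[...,::-1]);np.savez(f+".npz",p=p,d=d,K=c["K"],extrinsics=c["extrinsics"]);return p,d,c
E
python3 - <<'E'
from h import *
state();p,d,c=snap("wrist","w1");E=c["extrinsics"];print((-E[:3,:3].T@E[:3,3]).round(1),E[2,:3].round(3))
E
```

```text
t 2.6 p [495.4 -12.7 226.8] z [ 0.999 -0.046 -0.006] y [-0.005  0.018 -1.   ] F [ 1.1 -0.5 -0.1] w 85.2 q [ 0.5   0.37 -0.71  1.83  0.26  1.04 -0.36]
[500.2  69.4 370.9] [0.02  0.311 0.95 ]
```

View pics/w1.png

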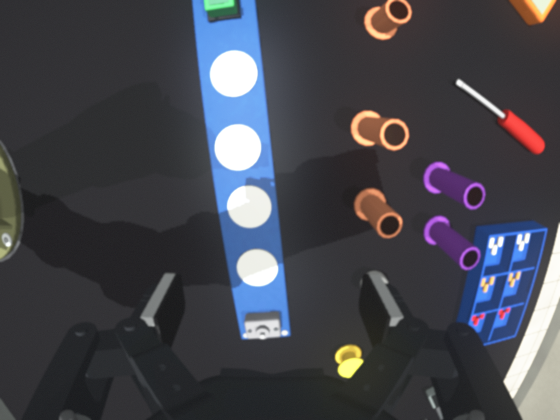

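The wrist view shows the four pads at (234,73), (238,147), (249,206) and (257,267), with green at the top and grey at the bottom. The copper bores are at (397,10), (394,134) and (388,223).

```bash
cat >> h.py <<'E'
def pads(p,c):
    h=hsv(p).astype(int);w=(h[...,1]<60)&(h[...,2]>170);out=[]
    for b in blobs(w,250):
        if b[1][4]>6000 or max(b[1][2],b[1][3])>100 or b[1][4]<.65*b[1][2]*b[1][3]: continue
        if b[1][0]<=1 or b[1][1]<=1: continue
        cs,_=cv2.findContours(b[2].astype(np.uint8),cv2.RETR_EXTERNAL,cv2.CHAIN_APPROX_NONE)
        pts=np.array([onz(ray(c,q,True),15)[:2] for q in cs[0].reshape(-1,2)])
        cen,rad=circ(pts); out.append((b[0],cen,rad))
    return out
def circ(pts):  # least squares circle
    A=np.c_[2*pts,np.ones(len(pts))];s=np.linalg.lstsq(A,(pts**2).sum(1),rcond=None)[0]
    return s[:2],np.sqrt(s[2]+s[0]**2+s[1]**2)
def bores(p,c,lo=60):
    out=[]
    for x,y,a in holes(p,copper(p),lo): out.append((np.array([x,y]),a))
    return out
E
python3 - <<'E'
from h import *
z=np.load("w1.npz");p=z["p"]
for k,cen,r in pads(p,z): print("pad",k.round(1),cen.round(1),round(r,1))
for k,a in bores(p,z): 
    print("bore",k.round(1),a,[onz(ray(z,k,True),hh).round(1)[:2] for hh in(46,61,76,91)])
    d=z["d"]
E
```

```text
pad [233.3  73.3] [458.7 111.2] 25.4
pad [237.4 146.9] [458.3  29.2] 25.5
pad [249.  206.2] [466.8 -39.8] 25.3
pad [256.9 267.1] [ 471.  -118.9] 25.4
pad [262.9 329.2] [ 473.5 -218.2] 22.9
bore [389.4 225.1] 237.5 [array([623.6, -58.5]), array([617.9, -52.6]), array([612.2, -46.7]), array([606.5, -40.8])]
bore [361.4 138.6] 109.0 [array([588.3,  37.2]), array([584.2,  38.7]), array([580.2,  40.2]), array([576.1,  41.7])]
bore [394.2 134.2] 295.0 [array([624.4,  41.9]), array([618.6,  43.1]), array([612.9,  44.4]), array([607.2,  45.7])]
bore [393.6 134.1] 143.5 [array([623.6,  42. ]), array([617.9,  43.2]), array([612.2,  44.5]), array([606.5,  45.8])]
bore [364.3 120.4] 129.5 [array([591.5,  55.9]), array([587.3,  56.6]), array([583. ,  57.2]), array([578.8,  57.8])]
bore [376.9  32.8] 103.5 [array([608.2, 147.9]), array([603.2, 144.3]), array([598.2, 140.7]), array([593.2, 137. ])]
bore [400.7  11.4] 101.5 [array([636.5, 174.5]), array([630.2, 169.6]), array([623.9, 164.8]), array([617.6, 159.9])]
```

Wrist and top views agree to about 1 mm on the pads and pipes, so I'll start with the tallest.

Request:
{"name": "play_rows", "arguments": {"increments": [[[0,0,0],-0.0147,0],[[-0.04,0.03,0.076],0,0],[[-0.04,0.03,0.076],0,0],[[-0.04,0.03,0.076],0,0],[[-0.04,0.03,0.076],0,0],[[-0.04,0.03,0.076],0,0],[[0,0,0],0,0],[[0,0,0],0,0]]}}

```text
t: 3.32
position: [609.1, 35.6, 175.8]
eef_rot: [-1.199, 1.248, -1.221]
ft_force: [0.5, -0.2, -1.1]
gripper_width: 85.4
```

```bash
python3 - <<'E'
from h import *
state();p,d,c=snap("wrist","w2")
T=camera_info("top");w1=np.load("w1.npz")
for k,cen,r in pads(p,c): print("pad",k.round(1),cen.round(1),round(r,1))
for k,a in bores(p,c): print("bore",k.round(1),a,[onz(ray(c,k,True),hh).round(1)[:2] for hh in(61,76,91)])
E
```

```text
t 3.32 p [609.1  35.6 175.8] z [ 0.999 -0.033 -0.015] y [-0.015  0.007 -1.   ] F [ 0.5 -0.2 -1.1] w 85.4 q [ 0.29  0.6  -0.65  1.6   0.38  1.09 -0.49]
pad [122.5 124.7] [459.3 112.1] 25.2
pad [131.9 202.3] [459.   30.2] 25.3
pad [149.  260.6] [467.2 -38.3] 25.0
bore [279.9 299. ] 332.0 [array([612.3, -55.9]), array([612.4, -45.7]), array([612.5, -35.6])]
bore [270.9 206. ] 580.0 [array([606.9,  36.7]), array([607.3,  41.5]), array([607.7,  46.3])]
bore [284.3  64.6] 149.0 [array([621.2, 151.3]), array([620.8, 149.4]), array([620.4, 147.6])]
bore [290.5  41.6] 100.0 [array([626.6, 170. ]), array([625.9, 167. ]), array([625.2, 164.1])]
bore [292.5  39.1] 487.5 [array([628.2, 172. ]), array([627.4, 168.9]), array([626.6, 165.8])]
```

View pics/w2.png

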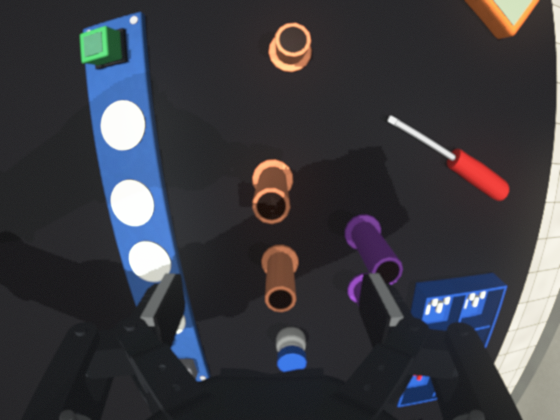

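The wrist view has the tallest bore at (271,206), s2's at (280,299) and s1's at (292,39). Purple pipes sit to the right at (380,260). I'll check heights from the two wrist poses and work out the move.

```bash
cat >> h.py <<'E'
def go(tx,ty,tz):
    o,r=state();d=r.T@(np.array([tx,ty,tz])-o["position"])/300
    a=np.degrees(np.arctan2(r[1,2],r[0,2]));print("shift",d.round(4),"turn",round(a/180,4))
E
python3 - <<'E'
from h import *
a=np.load("w1.npz");b=np.load("w2.npz")
for k,u,v in(("s3",(394.,134.2),(270.9,206)),("s2",(389.4,225.1),(279.9,299)),("s1",(400.7,11.4),(292.5,39.1)),("p3",(233.3,73.3),(122.5,124.7)),("p2",(237.4,146.9),(131.9,202.3)),("p1",(249,206.2),(149,260.6))):
    P,e=tri([ray(a,u,True),ray(b,v,True)]);print(k,P.round(1),round(e,1))
go(607.5,46,170)
E
```

```text
s3 [607.7  45.6  88.9] 0.0
s2 [612.5 -46.9  74.7] 0.3
s1 [628.5 169.9  64.5] 1.4
p3 [458.2 111.7  10.8] 0.3
p2 [458.   29.3  11.2] 0.3
p1 [466.5 -39.8  11.8] 0.6
t 3.37 p [608.9  35.4 175.7] z [ 0.999 -0.033 -0.015] y [-0.015  0.007 -1.   ] F [-0.8  0.3  0.2] w 85.5 q [ 0.29  0.59 -0.65  1.61  0.38  1.09 -0.49]
shift [-0.0352  0.0194 -0.0055] turn -0.0105
```

Request:
{"name": "play_rows", "arguments": {"increments": [[[-0.018,0.01,-0.002],-0.006,0],[[-0.018,0.05,-0.002],-0.006,0],[[0,0.06,0],0,0],[[0,0.06,0],0,0],[[0,0.04,0],0,0],[[0,0,0],0,0]]}}

```text
t: 3.87
position: [603.5, 41.8, 110.9]
eef_rot: [-1.215, 1.219, -1.201]
ft_force: [-1.6, -0.6, -0.9]
gripper_width: 85.6
```

```bash
python3 -c "
from h import *
go(607.5,46,36)"
```

```text
t 3.87 p [603.5  41.8 110.9] z [ 1.    -0.    -0.011] y [-0.011  0.004 -1.   ] F [-1.6 -0.6 -0.9] w 85.6 q [ 0.27  0.65 -0.62  1.7   0.44  0.95 -0.52]
shift [-0.0132  0.2495  0.0162] turn -0.0
```

Request:
{"name": "play_rows", "arguments": {"increments": [[[-0.007,0.0,0.008],0,0],[[-0.007,0.03,0.008],0,0],[[0,0.05,0],0,0],[[0,0.05,0],0,0],[[0,0.05,0],0,0],[[0,0.05,0],0,0],[[0,0,0],0,0]]}}

```text
t: 4.45
position: [610.9, 45.7, 44.9]
eef_rot: [-1.206, 1.214, -1.209]
ft_force: [-0.8, -0.8, 0.4]
gripper_width: 85.4
```

```bash
python3 -c "
from h import *
go(607.5,46,36)"
```

```text
t 4.45 p [610.9  45.7  44.9] z [ 1.    -0.003 -0.001] y [-0.001  0.004 -1.   ] F [-0.8 -0.8  0.4] w 85.4 q [ 0.23  0.73 -0.57  1.75  0.51  0.81 -0.59]
shift [-0.0007  0.0297 -0.0114] turn -0.001
```

Request:
{"name": "play_rows", "arguments": {"increments": [[[0,0.015,-0.006],0,0],[[0,0.015,-0.006],0,0],[[0,0,0],0,0],[[0,0,0],0,100],[[0,0,0],0,130],[[0,0,0],0,255],[[0,0,0],0,255],[[0,0,0],0,255],[[0,0,0],0,255],[[0,0,0],0,255]], "force": 40}}

```text
t: 5.28
position: [609.5, 46.5, 39.8]
eef_rot: [-1.2, 1.21, -1.211]
ft_force: [-0.4, -0.6, -2.3]
gripper_width: 27.1
```

```bash
python3 -c "
from h import *
go(607.5,46,36)"
```

```text
t 5.28 p [609.5  46.5  39.8] z [ 1.    -0.004  0.005] y [ 0.006  0.004 -1.   ] F [-0.4 -0.6 -2.3] w 27.1 q [ 0.22  0.74 -0.56  1.76  0.52  0.79 -0.6 ]
shift [ 0.0018  0.0126 -0.0067] turn -0.0012
```

Request:
{"name": "play_rows", "arguments": {"increments": [[[0,-0.03,0],0,255],[[0,-0.07,0],0,255],[[0,-0.07,0],0,255],[[0,-0.07,0],0,255],[[0,-0.07,0],0,255],[[0,-0.07,0],0,255],[[0,-0.04,0],0,255],[[0.04,0,-0.03],0,255],[[0.08,0,-0.067],0,255],[[0.08,0,-0.067],0,255],[[0.08,0,-0.067],0,255],[[0.08,0,-0.067],0,255],[[0.08,0,-0.067],0,255],[[0.08,0,-0.067],0,255],[[0.04,0,-0.03],0,255],[[0,0,0],0,255],[[0,0,0],0,255]]}}

```text
t: 6.7
position: [461.7, -125.2, 177.3]
eef_rot: [-1.202, 1.206, -1.206]
ft_force: [0.6, -1.0, -1.8]
gripper_width: 27.2
```

```bash
python3 - <<'E'
from h import *
go(471.3,-119,160);p,d,c=snap("wrist","w3")
for k,cen,r in pads(p,c): print("pad",k.round(1),cen.round(1),round(r,1))
for k,a in bores(p,c): print("bore",k.round(1),a)
E
```

```text
t 6.7 p [ 461.7 -125.2  177.3] z [1.    0.002 0.005] y [ 0.005  0.006 -1.   ] F [ 0.6 -1.  -1.8] w 27.2 q [ 0.73  0.4  -0.71  1.95  0.32  0.9  -0.14]
shift [-0.0202  0.058   0.0317] turn 0.0006
pad [267.5  31.2] [458.7  29.5] 25.8
pad [276.6 103. ] [467.2 -39.7] 25.8
pad [280.5 184.5] [ 471.3 -118.3] 25.4
bore [271.9 345.2] 1819.0
bore [452.1 121.8] 733.5
bore [416.3 116.7] 420.0
```

View pics/w3.png

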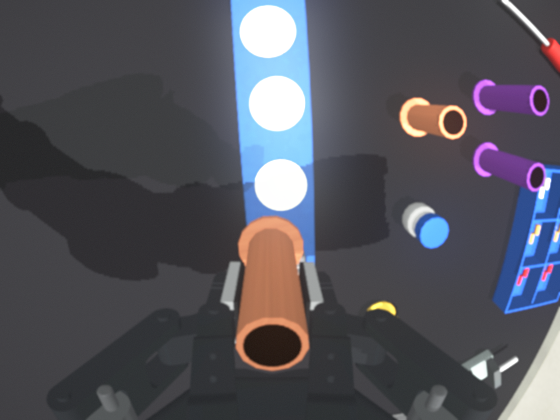

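The held pipe is visible with its bore at (272,345), and the target pad is at (280,184). From this I'll get the pipe's offset from the TCP.

```bash
python3 - <<'E'
from h import *
z=np.load("w3.npz");o,r=state()
P=onz(ray(z,(271.9,345.2),True),o["position"][2]-39.8+91);print(P.round(1),(r.T@(P-o["position"])).round(1))
E
```

```text
t 6.75 p [ 461.9 -125.   177.3] z [1.    0.002 0.005] y [ 0.005  0.005 -1.   ] F [-0.2 -0.6 -1.6] w 26.8 q [ 0.73  0.4  -0.71  1.95  0.32  0.9  -0.14]
[ 461.6 -125.2  228.5] [ -0.1 -51.2  -0. ]
```

Request:
{"name": "play_rows", "arguments": {"increments": [[[-0.011,0,0.018],0,255],[[-0.01,0.03,0.013],0,255],[[0,0.06,0],0,255],[[0,0.06,0],0,255],[[0,0.06,0],0,255],[[0,0.06,0],0,255],[[0,0.03,0],0,255],[[0,0,0],0,255],[[0,0,0],0,255]]}}

```text
t: 7.5
position: [483.5, -103.5, 82.3]
eef_rot: [-1.199, 1.19, -1.192]
ft_force: [-0.5, 0.4, -1.3]
gripper_width: 27.2
```

```bash
python3 -c "
from h import *
go(471.2,-118.7,55)"
```

```text
t 7.5 p [ 483.5 -103.5   82.3] z [1.    0.02  0.014] y [ 0.014  0.013 -1.   ] F [-0.5  0.4 -1.3] w 27.2 q [ 0.59  0.54 -0.62  2.04  0.47  0.69 -0.31]
shift [ 0.0508  0.0898 -0.0434] turn 0.0064
```

Request:
{"name": "play_rows", "arguments": {"increments": [[[0.02,0,-0.018],0.003,255],[[0.02,0,-0.018],0.003,255],[[0.008,0.02,-0.005],0,255],[[0,0.02,0],0,255],[[0,0,0],0,255]]}}

```text
t: 7.92
position: [472.5, -119.3, 71.6]
eef_rot: [-1.187, 1.201, -1.21]
ft_force: [-0.1, -0.4, -1.4]
gripper_width: 26.9
```

```bash
python3 -c "
from h import *
go(471.2,-118.7,55)"
```

```text
t 7.92 p [ 472.5 -119.3   71.6] z [ 1.    -0.001  0.019] y [ 0.019  0.011 -1.   ] F [-0.1 -0.4 -1.4] w 26.9 q [ 0.61  0.55 -0.6   2.07  0.49  0.64 -0.31]
shift [-0.0015  0.0553 -0.0055] turn -0.0003
```

Request:
{"name": "play_rows", "arguments": {"increments": [[[0,0.018,-0.006],0,255],[[0,0.018,-0.003],0,255],[[0,0,0],0,255]]}}

```text
t: 8.17
position: [469.9, -120.0, 60.1]
eef_rot: [-1.185, 1.201, -1.213]
ft_force: [0.4, -0.2, -1.6]
gripper_width: 27.2
```

```bash
python3 -c "
from h import *
go(470.5,-119,55)"
```

```text
t 8.17 p [ 469.9 -120.    60.1] z [ 1.    -0.003  0.02 ] y [ 0.02   0.011 -1.   ] F [ 0.4 -0.2 -1.6] w 27.2 q [ 0.6   0.56 -0.58  2.09  0.51  0.61 -0.33]
shift [-0.0032  0.0171  0.0015] turn -0.0008
```

Request:
{"name": "play_rows", "arguments": {"increments": [[[-0.003,0.01,0.001],0,255],[[0,0.007,0],0,255],[[0,0,0],0,255],[[0,0.004,0],0,255],[[0,0,0],0,255]]}}

```text
t: 8.58
position: [470.8, -118.4, 55.0]
eef_rot: [-1.188, 1.199, -1.213]
ft_force: [0.0, -0.7, -1.7]
gripper_width: 26.9
```

```bash
python3 -c "
from h import *
go(470.5,-119,55)"
```

```text
t 8.58 p [ 470.8 -118.4   55. ] z [ 1.    -0.001  0.02 ] y [ 0.02   0.008 -1.   ] F [ 0.  -0.7 -1.7] w 26.9 q [ 0.59  0.57 -0.57  2.09  0.52  0.6  -0.34]
shift [ 0.0018 -0.0001 -0.0009] turn -0.0003
```

Request:
{"name": "play_rows", "arguments": {"increments": [[[0.001,0.004,0],0,255],[[0,0.003,0],0,255],[[0,0,0],0,255]]}}

```text
t: 8.83
position: [471.1, -118.2, 55.0]
eef_rot: [-1.189, 1.196, -1.215]
ft_force: [-0.2, -0.2, -2.2]
gripper_width: 27.3
```

```bash
python3 -c "
from h import *
go(470.5,-119,55)"
```

```text
t 8.83 p [ 471.1 -118.2   55. ] z [1.    0.    0.022] y [ 0.022  0.006 -1.   ] F [-0.2 -0.2 -2.2] w 27.3 q [ 0.59  0.57 -0.57  2.09  0.53  0.6  -0.35]
shift [ 0.0027 -0.0001 -0.0021] turn 0.0
```

Request:
{"name": "play_rows", "arguments": {"increments": [[[0.002,0.008,-0.001],0,255],[[0.002,0.008,-0.001],0,255],[[0,0,0],0,255]]}}

```text
t: 9.08
position: [471.8, -117.9, 55.4]
eef_rot: [-1.19, 1.19, -1.218]
ft_force: [0.7, -0.5, -2.6]
gripper_width: 27.4
```

```bash
python3 -c "
from h import *
go(470.5,-119,55)"
```

```text
t 9.08 p [ 471.8 -117.9   55.4] z [1.    0.002 0.025] y [ 0.025  0.002 -1.   ] F [ 0.7 -0.5 -2.6] w 27.4 q [ 0.58  0.57 -0.56  2.1   0.53  0.59 -0.35]
shift [ 0.0036  0.0012 -0.0042] turn 0.0006
```

Request:
{"name": "play_rows", "arguments": {"increments": [[[0.004,0.02,-0.004],0,255],[[0,0,0],0,255]]}}

```text
t: 9.25
position: [473.4, -118.4, 53.1]
eef_rot: [-1.188, 1.182, -1.223]
ft_force: [-0.7, 0.2, -2.3]
gripper_width: 27.3
```

```bash
python3 -c "
from h import *
go(470.5,-119,55)"
```

```text
t 9.25 p [ 473.4 -118.4   53.1] z [0.999 0.004 0.032] y [ 0.032 -0.001 -0.999] F [-0.7  0.2 -2.3] w 27.3 q [ 0.57  0.57 -0.55  2.1   0.54  0.58 -0.36]
shift [ 0.0021 -0.0066 -0.0096] turn 0.0011
```

```bash
python3 - <<'E'
from h import *
p,d,c=snap("wrist","w4");q,_,_=snap("side","s4")
a=cv2.resize(p[100:400,120:420],(480,480),interpolation=cv2.INTER_CUBIC);b=cv2.resize(q[140:260,290:390],(400,480),interpolation=cv2.INTER_CUBIC)
cv2.imwrite("pics/c4.png",np.hstack([a,b])[...,::-1][:, :800])
E
```

```text
(no output)
```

View pics/c4.png

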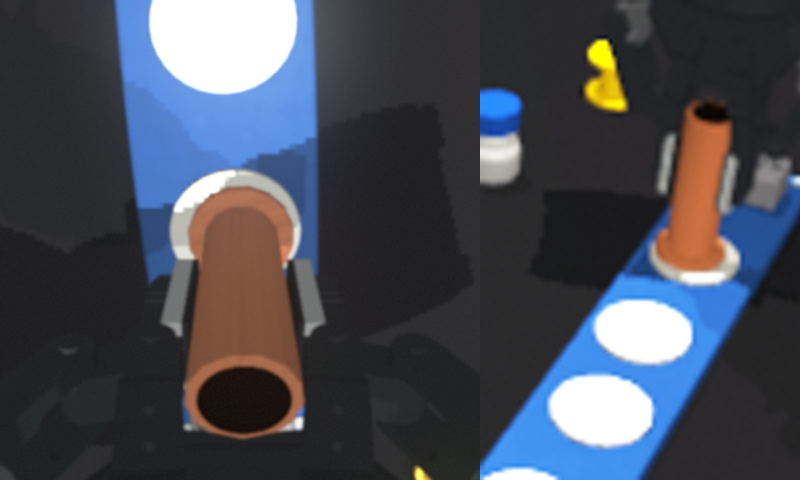

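The crops show the foot just over the pad, about 2–3 mm toward +x and slightly tilted. I'll lift a little, recentre and lower again.

Request:
{"name": "play_rows", "arguments": {"increments": [[[0,-0.03,-0.012],0,255],[[0,-0.01,-0.006],0,255],[[0,0,0],0,255],[[0,0,0],0,255]]}}

```text
t: 9.68
position: [467.1, -118.0, 64.6]
eef_rot: [-1.187, 1.184, -1.22]
ft_force: [0.3, 0.1, -0.9]
gripper_width: 27.0
```

```bash
python3 -c "
from h import *
go(470.3,-119,55)"
```

```text
t 9.68 p [ 467.1 -118.    64.6] z [1.    0.004 0.031] y [ 0.031  0.001 -1.   ] F [ 0.3  0.1 -0.9] w 27.0 q [ 0.6   0.55 -0.58  2.1   0.52  0.6  -0.34]
shift [0.0033 0.0323 0.0096] turn 0.0012
```

Request:
{"name": "play_rows", "arguments": {"increments": [[[0.003,0.02,0.007],0,255],[[0,0.012,0.003],0,255],[[0,0,0],0,255]]}}

```text
t: 9.93
position: [470.7, -119.5, 54.0]
eef_rot: [-1.186, 1.185, -1.221]
ft_force: [-0.1, 0.5, -1.2]
gripper_width: 26.9
```

```bash
python3 -c "
from h import *
go(470,-119,54.5)"
```

```text
t 9.93 p [ 470.7 -119.5   54. ] z [1.    0.003 0.031] y [ 0.031  0.001 -1.   ] F [-0.1  0.5 -1.2] w 26.9 q [ 0.58  0.57 -0.56  2.1   0.54  0.58 -0.35]
shift [-0.0016 -0.0018 -0.0021] turn 0.0009
```

Request:
{"name": "play_rows", "arguments": {"increments": [[[0,0.01,-0.003],0,255],[[0,0,0],0,255]]}}

```text
t: 10.1
position: [471.3, -119.4, 51.8]
eef_rot: [-1.186, 1.182, -1.223]
ft_force: [-3.3, -0.3, 0.4]
gripper_width: 27.1
```

```bash
python3 -c "
from h import *
go(470,-119,54.5)"
```

```text
t 10.1 p [ 471.3 -119.4   51.8] z [0.999 0.003 0.034] y [ 0.034  0.    -0.999] F [-3.3 -0.3  0.4] w 27.1 q [ 0.58  0.57 -0.55  2.11  0.54  0.57 -0.36]
shift [-0.0014 -0.009  -0.004 ] turn 0.001
```

Request:
{"name": "play_rows", "arguments": {"increments": [[[0,-0.003,-0.006],0,255],[[0,0,0],0,255],[[0,0,0],0,140],[[0,0,0],0,100],[[0,0,0],0,0],[[0,0,0],0,0],[[0,0,0],0,0]]}}

```text
t: 10.68
position: [469.6, -119.0, 52.0]
eef_rot: [-1.186, 1.182, -1.222]
ft_force: [0.2, -0.7, -0.5]
gripper_width: 84.0
```

```bash
python3 - <<'E'
from h import *
go(470,-119,54.5)
p,d,c=snap("wrist","w5")
for k,a in bores(p,c): print("bore",k.round(1),a,onz(ray(c,k,True),106).round(1),onz(ray(c,k,True),76).round(1))
E
```

```text
t 10.68 p [ 469.6 -119.    52. ] z [0.999 0.004 0.034] y [ 0.034  0.001 -0.999] F [ 0.2 -0.7 -0.5] w 84.0 q [ 0.58  0.57 -0.55  2.11  0.54  0.57 -0.36]
shift [-0.0001 -0.0084  0.0016] turn 0.0012
bore [277.5 349.6] 1944.0 [ 470.  -118.5  106. ] [ 471.9 -146.9   76. ]
```

Spreader3 stands at (470.0, −118.5) against pad0 at (471.2, −118.8). Next is spreader2.

Request:
{"name": "play_rows", "arguments": {"increments": [[[0,-0.04,0],0,0],[[0,-0.08,0.002],0,0],[[0,-0.08,0.002],0,0],[[0,-0.08,0.002],0,0],[[0,-0.08,0.002],0,0],[[0,-0.06,0],0,0],[[-0.03,0,0.06],0,0],[[-0.05,0,0.1],0,0],[[-0.05,0,0.1],0,0],[[-0.05,0,0.1],0,0],[[-0.04,0,0.08],0,0],[[0,0,0],0,0]]}}

```text
t: 11.73
position: [601.9, -52.5, 188.1]
eef_rot: [-1.186, 1.189, -1.226]
ft_force: [0.2, 1.2, 0.5]
gripper_width: 85.2
```

```bash
python3 - <<'E'
from h import *
go(612.5,-46.8,120)
E
```

```text
t 11.73 p [601.9 -52.5 188.1] z [ 1.    -0.003  0.031] y [ 0.031 -0.001 -1.   ] F [0.2 1.2 0.5] w 85.2 q [ 0.46  0.56 -0.68  1.65  0.4   1.05 -0.33]
shift [-0.0193  0.2278  0.0284] turn -0.001
```

Request:
{"name": "play_rows", "arguments": {"increments": [[[-0.01,0.02,0.014],0,0],[[-0.01,0.06,0.012],0,0],[[0,0.07,0],0,0],[[0,0.07,-0.002],0,0],[[0,0,0],0,0]]}}

```text
t: 12.15
position: [611.1, -45.8, 118.8]
eef_rot: [-1.186, 1.187, -1.226]
ft_force: [-1.3, -0.8, 0.6]
gripper_width: 85.4
```

```bash
python3 - <<'E'
from h import *
go(613,-46.8,29)
E
```

```text
t 12.15 p [611.1 -45.8 118.8] z [ 1.    -0.002  0.031] y [ 0.031 -0.001 -1.   ] F [-1.3 -0.8  0.6] w 85.4 q [ 0.42  0.64 -0.63  1.71  0.46  0.91 -0.4 ]
shift [ 0.0031  0.2994 -0.0028] turn -0.0006
```

Request:
{"name": "play_rows", "arguments": {"increments": [[[0,0.06,0],0,0],[[0,0.06,-0.001],0,0],[[0.001,0.06,-0.001],0,0],[[0.001,0.06,-0.001],0,0],[[0.001,0.045,0],0,0],[[0,0,0],0,0]]}}

```text
t: 12.65
position: [610.7, -50.3, 33.2]
eef_rot: [-1.186, 1.189, -1.23]
ft_force: [-0.7, -0.1, 0.1]
gripper_width: 85.5
```

```bash
python3 - <<'E'
from h import *
go(613,-46.8,29)
E
```

```text
t 12.65 p [610.7 -50.3  33.2] z [ 1.    -0.005  0.031] y [ 0.031 -0.003 -1.   ] F [-0.7 -0.1  0.1] w 85.5 q [ 0.38  0.74 -0.56  1.79  0.56  0.75 -0.48]
shift [-0.0117  0.0142  0.0072] turn -0.0017
```

Request:
{"name": "play_rows", "arguments": {"increments": [[[-0.008,0.007,0.005],0,0],[[-0.005,0.004,0.003],0,0],[[0,0,0],0,0],[[0,0,0],0,100],[[0,0,0],0,130],[[0,0,0],0,255],[[0,0,0],0,255],[[0,0,0],0,255],[[0,0,0],0,255]]}}

```text
t: 13.4
position: [614.5, -46.9, 36.1]
eef_rot: [-1.183, 1.186, -1.234]
ft_force: [-0.1, -0.2, -1.8]
gripper_width: 26.8
```

```bash
python3 - <<'E'
from h import *
go(613,-46.8,29)
E
```

```text
t 13.4 p [614.5 -46.9  36.1] z [ 0.999 -0.007  0.035] y [ 0.035 -0.005 -0.999] F [-0.1 -0.2 -1.8] w 26.8 q [ 0.37  0.73 -0.56  1.78  0.56  0.75 -0.48]
shift [-0.0003  0.0236 -0.006 ] turn -0.0021
```

Request:
{"name": "play_rows", "arguments": {"increments": [[[0,-0.03,0],-0.002,255],[[0,-0.07,0.002],0,255],[[0,-0.07,0.002],0,255],[[0,-0.07,0.002],0,255],[[0,-0.07,0.002],0,255],[[0,-0.05,0],0,255],[[0,0,-0.05],0,255],[[0,0,-0.09],0,255],[[0,0,-0.09],0,255],[[0,0,-0.09],0,255],[[0,0,-0.09],0,255],[[0,0,-0.06],0,255],[[0,0,0],0,255],[[0,0,0],0,255]]}}

```text
t: 14.57
position: [464.7, -46.4, 148.4]
eef_rot: [-1.19, 1.176, -1.225]
ft_force: [1.4, 1.2, -1.6]
gripper_width: 27.0
```

```bash
cat >> h.py <<'E'
def held(H,f,pz,pxy):
    # held pipe: bore + pad; offset of pipe axis from TCP at bore height, bottom height from foot
    o,r=state();p,d,c=snap("wrist",f);x=o["position"]
    b=[k for k,a in bores(p,c,800) if abs(k[0]-272)<40 and k[1]>230]
    for k in b:
        P=onz(ray(c,k,True),x[2]-pz+H);q=r.T@(P-x);print("bore",k.round(1),"offset tool",q.round(1))
    for k,cen,rr in pads(p,c): print("pad",k.round(0),cen.round(1),round(rr,1))
    go(*pxy,15+pz)
E
python3 - <<'E'
from h import *
held(76,"w6",36,(466.9,-39.9))
E
```

```text
t 14.57 p [464.7 -46.4 148.4] z [0.999 0.006 0.035] y [ 0.035 -0.005 -0.999] F [ 1.4  1.2 -1.6] w 27.0 q [ 0.55  0.41 -0.7   2.05  0.38  0.78 -0.37]
bore [271.7 325.7] offset tool [ -0.8 -40.    0.1]
pad [259. 112.] [458.5  29.7] 25.7
pad [269. 190.] [466.9 -39. ] 25.2
t 14.62 p [464.7 -46.3 148.4] z [0.999 0.006 0.035] y [ 0.035 -0.005 -0.999] F [-1.2 -0.7 -2.1] w 26.9 q [ 0.55  0.41 -0.7   2.05  0.38  0.78 -0.37]
shift [-0.0229  0.3245 -0.0039] turn 0.002
```

Request:
{"name": "play_rows", "arguments": {"increments": [[[-0.008,0.02,0],0.001,255],[[-0.004,0.05,-0.004],0.001,255],[[0,0.06,-0.004],0,255],[[0,0.06,-0.004],0,255],[[0,0.04,-0.002],0,255],[[0,0,0],0,255]]}}

```text
t: 15.12
position: [471.4, -40.9, 76.7]
eef_rot: [-1.178, 1.177, -1.232]
ft_force: [-0.8, -0.5, -1.4]
gripper_width: 27.0
```

```bash
python3 -c "
from h import *
go(465.6,-40.2,51)"
```

```text
t 15.12 p [471.4 -40.9  76.7] z [ 0.999 -0.001  0.044] y [ 0.044 -0.002 -0.999] F [-0.8 -0.5 -1.4] w 27.0 q [ 0.45  0.51 -0.6   2.13  0.52  0.6  -0.52]
shift [-0.0023  0.0846 -0.0231] turn -0.0005
```

Request:
{"name": "play_rows", "arguments": {"increments": [[[-0.001,0.02,-0.016],0,255],[[-0.001,0.03,-0.009],0,255],[[0,0.02,-0.001],0,255],[[0,0,0],0,255]]}}

```text
t: 15.45
position: [466.9, -38.6, 53.9]
eef_rot: [-1.175, 1.176, -1.231]
ft_force: [0.1, -0.5, -1.6]
gripper_width: 26.9
```

```bash
python3 -c "
from h import *
go(465.5,-40.2,50)"
```

```text
t 15.45 p [466.9 -38.6  53.9] z [ 0.999 -0.001  0.046] y [ 0.046 -0.    -0.999] F [ 0.1 -0.5 -1.6] w 26.9 q [ 0.41  0.54 -0.56  2.16  0.57  0.53 -0.57]
shift [ 0.0054  0.0128 -0.0051] turn -0.0002
```

Request:
{"name": "play_rows", "arguments": {"increments": [[[0.005,0.008,-0.006],0,255],[[0,0.008,-0.002],0,255],[[0,0,0],0,255]]}}

```text
t: 15.7
position: [466.1, -39.9, 51.5]
eef_rot: [-1.174, 1.172, -1.234]
ft_force: [-0.4, -0.4, -1.7]
gripper_width: 27.1
```

```bash
python3 -c "
from h import *
go(465.5,-40.2,50)"
```

```text
t 15.7 p [466.1 -39.9  51.5] z [ 0.999 -0.     0.049] y [ 0.049 -0.002 -0.999] F [-0.4 -0.4 -1.7] w 27.1 q [ 0.41  0.54 -0.55  2.17  0.58  0.52 -0.58]
shift [ 0.0011  0.0049 -0.0021] turn -0.0
```

Request:
{"name": "play_rows", "arguments": {"increments": [[[0.001,0.012,-0.003],0,255],[[0,0,0],0,255]]}}

```text
t: 15.87
position: [467.9, -40.1, 51.6]
eef_rot: [-1.17, 1.166, -1.239]
ft_force: [-0.7, 0.2, -2.4]
gripper_width: 27.1
```

```bash
python3 -c "
from h import *
go(465.5,-40.2,50)"
```

```text
t 15.87 p [467.9 -40.1  51.6] z [ 0.998 -0.     0.057] y [ 0.057 -0.004 -0.998] F [-0.7  0.2 -2.4] w 27.1 q [ 0.41  0.54 -0.54  2.17  0.59  0.51 -0.58]
shift [ 0.0004  0.0049 -0.0083] turn -0.0
```

Request:
{"name": "play_rows", "arguments": {"increments": [[[0,-0.008,-0.005],0,255],[[0,0,0],0,255]]}}

```text
t: 16.03
position: [467.0, -40.3, 55.4]
eef_rot: [-1.169, 1.163, -1.24]
ft_force: [-0.2, 1.3, -2.5]
gripper_width: 27.2
```

```bash
python3 -c "
from h import *
go(466.7,-40.2,51.5)"
```

```text
t 16.03 p [467.  -40.3  55.4] z [ 0.998 -0.     0.059] y [ 0.059 -0.005 -0.998] F [-0.2  1.3 -2.5] w 27.2 q [ 0.41  0.53 -0.55  2.17  0.59  0.52 -0.58]
shift [-0.0003  0.0129 -0.0019] turn -0.0
```

Request:
{"name": "play_rows", "arguments": {"increments": [[[0,0.011,-0.002],0,255],[[0,0,0],0,255],[[0,0,0],0,140],[[0,0,0],0,100],[[0,0,0],0,0],[[0,0,0],0,0],[[0,0,0],0,0]]}}

```text
t: 16.62
position: [467.1, -40.8, 51.8]
eef_rot: [-1.168, 1.164, -1.241]
ft_force: [-0.5, -0.3, 0.6]
gripper_width: 84.1
```

```bash
python3 - <<'E'
from h import *
go(466.7,-40.2,51.5)
p,d,c=snap("wrist","w7")
for k,a in bores(p,c): print("bore",k.round(1),a,onz(ray(c,k,True),106).round(1),onz(ray(c,k,True),91).round(1))
for k,cen,r in pads(p,c): print("pad",k.round(1),cen.round(1),round(r,1))
E
```

```text
t 16.62 p [467.1 -40.8  51.8] z [ 0.998 -0.001  0.06 ] y [ 0.06  -0.005 -0.998] F [-0.5 -0.3  0.6] w 84.1 q [ 0.4   0.54 -0.54  2.18  0.59  0.51 -0.59]
shift [-0.0018  0.0008 -0.0014] turn -0.0004
bore [281.8 323.5] 1615.5 [467.5 -27.2 106. ] [469.  -39.4  91. ]
```

Request:
{"name": "play_rows", "arguments": {"increments": [[[0,-0.04,0],0,0],[[0,-0.08,0.004],0,0],[[0,-0.08,0.004],0,0],[[0,-0.08,0.004],0,0],[[0,-0.08,0.004],0,0],[[0,-0.08,0],0,0]]}}

```text
t: 17.17
position: [460.5, -39.1, 184.2]
eef_rot: [-1.175, 1.172, -1.232]
ft_force: [0.5, -0.7, -0.2]
gripper_width: 85.2
```

```bash
python3 -c "
from h import *
state()"
```

```text
t 17.17 p [460.5 -39.1 184.2] z [0.999 0.002 0.048] y [ 0.048 -0.001 -0.999] F [ 0.5 -0.7 -0.2] w 85.2 q [ 0.59  0.35 -0.75  2.02  0.32  0.84 -0.33]
```

Request:
{"name": "play_rows", "arguments": {"increments": [[[-0.1,0,0.077],0,0],[[-0.1,0,0.077],0,0],[[-0.1,0,0.077],0,0],[[-0.1,0,0.077],0,0],[[-0.1,0,0.077],0,0],[[-0.1,0,0.077],0,0],[[-0.1,0,0.077],0,0],[[0,0,0],0,0]]}}

```text
t: 17.83
position: [631.5, 169.0, 196.4]
eef_rot: [-1.164, 1.18, -1.255]
ft_force: [-1.2, 0.5, 0.3]
gripper_width: 85.6
```

```bash
python3 - <<'E'
from h import *
state()
p,d,c=snap("wrist","w8");q,_,t=snap("top","t8")
m=copper(q)
print("top",[(round(x,1),round(y,1),[onz(ray(t,(x,y)),h).round(1)[:2].tolist() for h in(106,91,61,46)]) for x,y,a in holes(q,m,40) if a<200])
for k,a in bores(p,c,150): print("bore",k.round(1),a,onz(ray(c,k,True),61).round(1),onz(ray(c,k,True),46).round(1))
for k,cen,r in pads(p,c): print("pad",k.round(1),cen.round(1),round(r,1))
E
```

```text
t 17.83 p [631.5 169.  196.4] z [ 0.998 -0.02   0.055] y [ 0.055 -0.008 -0.998] F [-1.2  0.5  0.3] w 85.6 q [ 0.08  0.61 -0.67  1.52  0.45  1.11 -0.71]
top [(359.6, 268.7, [[470.3, -119.9], [470.6, -122.8], [471.3, -128.5], [471.6, -131.4]])]
bore [258.7 195.7] 388.5 [627.6 171.5  61. ] [627.7 167.   46. ]
bore [237.5  81.6] 402.0 [612.8 271.8  61. ] [612.1 272.7  46. ]
bore [236.3  85.4] 226.0 [611.7 268.6  61. ] [610.9 269.3  46. ]
bore [439.3  63.4] 776.0 [798.9 296.8  61. ] [808.3 299.   46. ]
bore [446.   76.7] 7148.0 [806.7 284.7  61. ] [816.5 286.3  46. ]
pad [114.9 240. ] [458.5 111.5] 25.4
pad [125.8 296.6] [455.6  32.4] 23.0
```

View pics/t8.png

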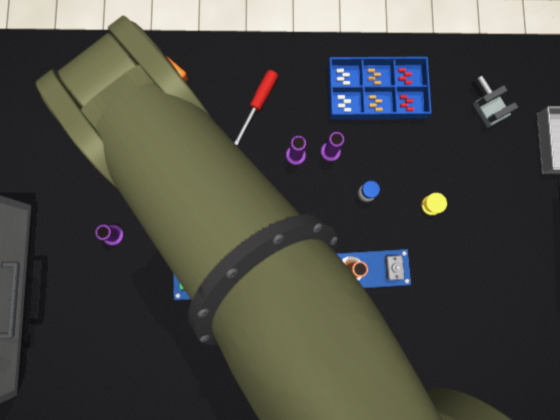

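Request:
{"name": "play_rows", "arguments": {"increments": [[[-0.005,0.03,-0.008],-0.006,0],[[-0.004,0.1,-0.006],0,0],[[0,0.1,-0.005],0,0],[[0,0.04,-0.002],0,0],[[0,0,0],0,0]]}}

```text
t: 18.35
position: [624.5, 158.0, 111.1]
eef_rot: [-1.18, 1.166, -1.25]
ft_force: [0.1, -1.4, 0.8]
gripper_width: 85.4
```

```bash
python3 - <<'E'
from h import *
go(629.7,171.5,22)
E
```

```text
t 18.35 p [624.5 158.  111.1] z [ 0.999 -0.004  0.053] y [ 0.053 -0.017 -0.998] F [ 0.1 -1.4  0.8] w 85.4 q [ 0.07  0.68 -0.63  1.65  0.53  0.94 -0.77]
shift [-0.05    0.2967  0.0014] turn -0.0014
```

Request:
{"name": "play_rows", "arguments": {"increments": [[[-0.025,0,0],0,0],[[-0.025,0.03,0],0,0],[[-0.004,0.06,0],0,0],[[-0.004,0.06,0],0,0],[[-0.004,0.06,0],0,0],[[0,0,0],0,0]]}}

```text
t: 18.85
position: [629.2, 175.7, 49.5]
eef_rot: [-1.173, 1.163, -1.254]
ft_force: [-1.1, -1.2, -0.7]
gripper_width: 85.0
```

```bash
python3 - <<'E'
from h import *
go(629.7,171.5,22)
E
```

```text
t 18.85 p [629.2 175.7  49.5] z [ 0.998 -0.007  0.059] y [ 0.059 -0.016 -0.998] F [-1.1 -1.2 -0.7] w 85.0 q [ 0.01  0.76 -0.58  1.68  0.59  0.83 -0.85]
shift [ 0.0126  0.0917 -0.0035] turn -0.0023
```

Request:
{"name": "play_rows", "arguments": {"increments": [[[0.006,0.03,0],-0.002,0],[[0.004,0.035,-0.002],0,0],[[0.002,0.025,-0.002],0,0],[[0,0,0],0,0]]}}

```text
t: 19.18
position: [631.0, 173.1, 23.4]
eef_rot: [-1.172, 1.155, -1.249]
ft_force: [-0.3, -0.4, -0.7]
gripper_width: 85.2
```

```bash
python3 - <<'E'
from h import *
go(629.7,171.5,20)
E
```

```text
t 19.18 p [631.  173.1  23.4] z [0.998 0.001 0.064] y [ 0.064 -0.014 -0.998] F [-0.3 -0.4 -0.7] w 85.2 q [ 0.    0.79 -0.56  1.7   0.62  0.78 -0.86]
shift [ 0.0053  0.0112 -0.0051] turn 0.0002
```

Request:
{"name": "play_rows", "arguments": {"increments": [[[0.005,0.007,-0.005],0,0],[[0,0.003,0],0,0],[[0,0,0],0,100],[[0,0,0],0,130],[[0,0,0],0,255],[[0,0,0],0,255],[[0,0,0],0,255],[[0,0,0],0,255]]}}

```text
t: 19.85
position: [629.7, 171.7, 22.9]
eef_rot: [-1.171, 1.155, -1.25]
ft_force: [-0.4, -0.6, -0.0]
gripper_width: 27.4
```

```bash
python3 - <<'E'
from h import *
go(629.7,171.5,20)
E
```

```text
t 19.85 p [629.7 171.7  22.9] z [0.998 0.    0.065] y [ 0.065 -0.014 -0.998] F [-0.4 -0.6 -0. ] w 27.4 q [ 0.    0.79 -0.56  1.71  0.62  0.77 -0.87]
shift [ 0.0004  0.0097 -0.0006] turn 0.0
```

Request:
{"name": "play_rows", "arguments": {"increments": [[[0,-0.03,0.002],0,255],[[0,-0.07,0.004],0,255],[[0,-0.08,0.005],0,255],[[0,-0.08,0.005],0,255],[[0,-0.08,0.005],0,255],[[0.04,-0.04,-0.05],0,255],[[0.07,0.0,-0.085],0,255],[[0.07,0.0,-0.085],0,255],[[0.07,0.0,-0.085],0,255],[[0.07,0.0,-0.085],0,255],[[0.07,0.0,-0.085],0,255],[[0.06,0,-0.07],0,255],[[0,0,0],0,255]]}}

```text
t: 20.93
position: [457.8, 36.0, 137.2]
eef_rot: [-1.171, 1.15, -1.246]
ft_force: [-0.8, -0.9, -2.4]
gripper_width: 27.2
```

```bash
python3 - <<'E'
from h import *
held(61,"w9",22.9,(458.5,29.3))
E
```

```text
t 20.93 p [457.8  36.  137.2] z [0.998 0.005 0.067] y [ 0.067 -0.012 -0.998] F [-0.8 -0.9 -2.4] w 27.2 q [ 0.37  0.4  -0.72  2.11  0.45  0.72 -0.63]
bore [272.1 324.2] offset tool [ -0.1 -38.2   0.3]
pad [263. 112.] [459.4 112. ] 25.8
pad [263. 205.] [458.8  32.1] 24.0
t 20.98 p [460.2  37.7 137.9] z [0.998 0.005 0.07 ] y [ 0.07  -0.011 -0.997] F [-0.2  0.5 -1.6] w 27.5 q [ 0.37  0.4  -0.72  2.1   0.45  0.72 -0.63]
shift [ 0.0244  0.3325 -0.0293] turn 0.0016
```

Request:
{"name": "play_rows", "arguments": {"increments": [[[0.01,-0.12,-0.005],0,255],[[0,-0.12,0],0,255],[[0,-0.12,0],0,255]]}}

```text
t: 21.23
position: [449.1, 36.3, 244.4]
eef_rot: [-1.174, 1.157, -1.237]
ft_force: [2.0, 0.0, -2.7]
gripper_width: 27.2
```

```bash
python3 -c "
from h import *
state()"
```

```text
t 21.23 p [449.1  36.3 244.4] z [0.998 0.007 0.059] y [ 0.059 -0.007 -0.998] F [ 2.   0.  -2.7] w 27.2 q [ 0.51  0.25 -0.83  1.95  0.25  0.98 -0.43]
```

Request:
{"name": "play_rows", "arguments": {"increments": [[[0,0.04,0],0,255],[[0,0.04,0],0,255],[[0,0.04,0],0,255],[[0,0.04,0],0,255],[[0,0.04,0],0,255]]}}

```text
t: 21.65
position: [462.8, 41.6, 193.3]
eef_rot: [-1.156, 1.138, -1.244]
ft_force: [0.6, -0.2, -1.6]
gripper_width: 27.2
```

```bash
python3 -c "
from h import *
state()"
```

```text
t 21.65 p [462.8  41.6 193.3] z [0.996 0.01  0.084] y [ 0.084 -0.005 -0.996] F [ 0.6 -0.2 -1.6] w 27.2 q [ 0.44  0.32 -0.79  2.03  0.35  0.83 -0.53]
```

Request:
{"name": "play_rows", "arguments": {"increments": [[[0,-0.03,0],0,255],[[0,-0.03,0],0,255],[[0,-0.03,0],0,255],[[0,-0.03,0],0,255],[[0,-0.03,0],0,255],[[0,-0.03,0],0,255]]}}

```text
t: 22.15
position: [457.3, 44.6, 249.0]
eef_rot: [-1.161, 1.14, -1.234]
ft_force: [-0.6, -0.3, -1.8]
gripper_width: 27.1
```

```bash
python3 -c "
from h import *
state()"
```

```text
t 22.15 p [457.3  44.6 249. ] z [0.997 0.016 0.077] y [ 0.077 -0.001 -0.997] F [-0.6 -0.3 -1.8] w 27.1 q [ 0.5   0.25 -0.83  1.94  0.26  0.97 -0.43]
```

Request:
{"name": "play_rows", "arguments": {"increments": [[[0.02,0.12,-0.005],0,255],[[0.02,0.12,-0.01],0,255],[[0,0.12,-0.01],0,255]]}}

```text
t: 22.4
position: [468.1, 33.6, 151.3]
eef_rot: [-1.141, 1.122, -1.248]
ft_force: [1.4, -1.3, -2.1]
gripper_width: 27.2
```

```bash
python3 -c "
from h import *
state()"
```

```text
t 22.4 p [468.1  33.6 151.3] z [0.995 0.013 0.103] y [ 0.103 -0.002 -0.995] F [ 1.4 -1.3 -2.1] w 27.2 q [ 0.41  0.38 -0.74  2.1   0.44  0.71 -0.6 ]
```

Request:
{"name": "play_rows", "arguments": {"increments": [[[0,0,0],0,255],[[0,0,0],0,255]]}}

```text
t: 22.57
position: [465.8, 32.3, 148.6]
eef_rot: [-1.146, 1.128, -1.246]
ft_force: [0.9, 0.5, -0.7]
gripper_width: 26.8
```

```bash
python3 -c "
from h import *
state()"
```

```text
t 22.57 p [465.8  32.3 148.6] z [0.995 0.013 0.096] y [ 0.096 -0.003 -0.995] F [ 0.9  0.5 -0.7] w 26.8 q [ 0.41  0.38 -0.74  2.1   0.44  0.71 -0.6 ]
```

Request:
{"name": "play_rows", "arguments": {"increments": [[[0,-0.01,0],0,255],[[0,-0.01,0],0,255],[[0,-0.01,0],0,255],[[0,-0.01,0],0,255],[[0,-0.01,0],0,255],[[0,-0.01,0],0,255],[[0,-0.01,0],0,255],[[0,-0.01,0],0,255],[[0,0,0],0,255]]}}

```text
t: 23.32
position: [467.6, 33.6, 185.1]
eef_rot: [-1.137, 1.117, -1.253]
ft_force: [-0.5, 0.1, -2.0]
gripper_width: 27.2
```

```bash
python3 -c "
from h import *
state()"
```

```text
t 23.32 p [467.6  33.6 185.1] z [0.994 0.012 0.11 ] y [ 0.11  -0.004 -0.994] F [-0.5  0.1 -2. ] w 27.2 q [ 0.45  0.33 -0.78  2.05  0.38  0.78 -0.53]
```

Request:
{"name": "play_rows", "arguments": {"increments": [[[0,-0.06,0.12],0,255],[[0,-0.06,0.12],0,255],[[0,-0.06,0.12],0,255],[[0,-0.06,0.12],0,255],[[0,0,0],0,255]]}}

```text
t: 23.73
position: [598.2, 33.3, 268.8]
eef_rot: [-1.156, 1.125, -1.248]
ft_force: [0.4, 0.6, -1.0]
gripper_width: 27.4
```

```bash
python3 -c "
from h import *
state()"
```

```text
t 23.73 p [598.2  33.3 268.8] z [0.996 0.015 0.092] y [ 0.092 -0.01  -0.996] F [ 0.4  0.6 -1. ] w 27.4 q [ 0.38  0.46 -0.77  1.59  0.39  1.15 -0.45]
```

Request:
{"name": "play_rows", "arguments": {"increments": [[[0,0.06,-0.12],0,255],[[0,0.06,-0.12],0,255],[[0,0.06,-0.12],0,255],[[0,0.06,-0.12],0,255],[[0,0,0],0,255]]}}

```text
t: 24.15
position: [455.8, 31.2, 177.2]
eef_rot: [-1.155, 1.132, -1.244]
ft_force: [-3.3, -0.9, -2.9]
gripper_width: 26.8
```

```bash
python3 -c "
from h import *
state()"
```

```text
t 24.15 p [455.8  31.2 177.2] z [0.996 0.013 0.088] y [ 0.088 -0.006 -0.996] F [-3.3 -0.9 -2.9] w 26.8 q [ 0.46  0.33 -0.78  2.07  0.38  0.78 -0.54]
```

Request:
{"name": "play_rows", "arguments": {"increments": [[[0,-0.06,0.13],0,255],[[0,-0.06,0.13],0,255],[[0,-0.06,0.13],0,255],[[0,-0.06,0.12],0,255],[[0,0,0],0,255],[[0,0.06,-0.12],0,255],[[0,0.06,-0.12],0,255],[[0,0.06,-0.12],0,255],[[0,0.06,-0.12],0,255],[[0,0,0],0,255],[[0,-0.06,0.13],0,255],[[0,-0.06,0.13],0,255],[[0,-0.06,0.13],0,255],[[0,-0.06,0.13],0,255],[[0,0,0],0,255]]}}

```text
t: 25.4
position: [594.1, 28.2, 245.8]
eef_rot: [-1.2, 1.156, -1.229]
ft_force: [1.5, 0.2, -1.9]
gripper_width: 27.0
```

```bash
python3 -c "
from h import *
state()"
```

```text
t 25.4 p [594.1  28.2 245.8] z [0.999 0.019 0.043] y [ 0.043 -0.018 -0.999] F [ 1.5  0.2 -1.9] w 27.0 q [ 0.37  0.5  -0.76  1.6   0.4   1.16 -0.46]
```

Request:
{"name": "play_rows", "arguments": {"increments": [[[0,0.06,-0.12],0.006,255],[[0,0.06,-0.12],0,255],[[0,0.06,-0.12],0,255],[[0,0.06,-0.12],0,255],[[0,0,0],0,255],[[0,-0.06,0.13],0,255],[[0,-0.06,0.13],0,255],[[0,-0.06,0.13],0,255],[[0,-0.06,0.13],0,255],[[0,0,0],0,255],[[0,0.06,-0.12],0,255],[[0,0.06,-0.12],0,255],[[0,0.06,-0.12],0,255],[[0,0.06,-0.11],0,255],[[0,0,0],0,255]]}}

```text
t: 26.65
position: [450.8, 24.6, 155.0]
eef_rot: [-1.206, 1.189, -1.232]
ft_force: [-1.7, -0.6, -2.3]
gripper_width: 27.2
```

```bash
python3 - <<'E'
from h import *
held(61,"w10",22.9,(458.5,29.3))
E
```

```text
t 26.65 p [450.8  24.6 155. ] z [ 1.    -0.002  0.019] y [ 0.019 -0.016 -1.   ] F [-1.7 -0.6 -2.3] w 27.2 q [ 0.44  0.39 -0.77  2.06  0.4   0.82 -0.57]
bore [271.8 324. ] offset tool [ -0.1 -38.1   0.2]
pad [279.  97.] [460.  111.7] 26.5
pad [278. 189.] [459.5  30. ] 25.9
t 26.7 p [455.7  25.1 157. ] z [ 1.    -0.003  0.026] y [ 0.025 -0.015 -1.   ] F [ 0.3 -0.8 -0.7] w 27.2 q [ 0.44  0.39 -0.77  2.05  0.4   0.82 -0.57]
shift [-0.02    0.397  -0.0008] turn -0.001
```

Request:
{"name": "play_rows", "arguments": {"increments": [[[-0.01,0.06,0],0,255],[[-0.005,0.1,-0.005],0,255],[[0,0.1,-0.005],0,255],[[0,0.04,0],0,255],[[0,0,0],0,255]]}}

```text
t: 27.12
position: [460.6, 28.9, 66.4]
eef_rot: [-1.19, 1.181, -1.24]
ft_force: [-0.1, -0.3, -1.3]
gripper_width: 27.3
```

```bash
python3 -c "
from h import *
go(457.9,29.6,38.5)"
```

```text
t 27.12 p [460.6  28.9  66.4] z [ 0.999 -0.005  0.036] y [ 0.035 -0.013 -0.999] F [-0.1 -0.3 -1.3] w 27.3 q [ 0.3   0.53 -0.63  2.16  0.6   0.6  -0.76]
shift [-0.0036  0.0925 -0.0123] turn -0.0017
```

Request:
{"name": "play_rows", "arguments": {"increments": [[[-0.003,0.05,-0.012],0,255],[[-0.002,0.03,-0.004],0,255],[[0,0,0],0,255]]}}

```text
t: 27.37
position: [460.0, 30.9, 42.6]
eef_rot: [-1.187, 1.179, -1.241]
ft_force: [0.2, 0.4, -1.8]
gripper_width: 27.2
```

```bash
python3 -c "
from h import *
go(457.7,29.6,38.5)"
```

```text
t 27.37 p [460.   30.9  42.6] z [ 0.999 -0.006  0.039] y [ 0.039 -0.013 -0.999] F [ 0.2  0.4 -1.8] w 27.2 q [ 0.26  0.56 -0.57  2.18  0.66  0.53 -0.82]
shift [ 0.0041  0.0133 -0.0082] turn -0.0019
```

Request:
{"name": "play_rows", "arguments": {"increments": [[[0.005,0.01,-0.01],0,255],[[0,0,0],0,255]]}}

```text
t: 27.53
position: [458.5, 29.5, 40.4]
eef_rot: [-1.185, 1.178, -1.242]
ft_force: [0.1, 0.2, -1.2]
gripper_width: 27.1
```

```bash
python3 -c "
from h import *
go(457.7,29.6,38.5)"
```

```text
t 27.53 p [458.5  29.5  40.4] z [ 0.999 -0.006  0.041] y [ 0.041 -0.013 -0.999] F [ 0.1  0.2 -1.2] w 27.1 q [ 0.26  0.56 -0.57  2.19  0.67  0.52 -0.83]
shift [-0.0002  0.0062 -0.0029] turn -0.0019
```

Request:
{"name": "play_rows", "arguments": {"increments": [[[0,0.007,-0.005],0,255],[[0,0,0],0,255]]}}

```text
t: 27.7
position: [458.1, 29.4, 39.4]
eef_rot: [-1.183, 1.176, -1.243]
ft_force: [0.2, -0.8, -0.9]
gripper_width: 26.8
```

```bash
python3 -c "
from h import *
go(457.7,29.6,38.5)"
```

```text
t 27.7 p [458.1  29.4  39.4] z [ 0.999 -0.006  0.043] y [ 0.043 -0.013 -0.999] F [ 0.2 -0.8 -0.9] w 26.8 q [ 0.25  0.56 -0.56  2.19  0.67  0.51 -0.84]
shift [-0.0007  0.0029 -0.0014] turn -0.002
```

Request:
{"name": "play_rows", "arguments": {"increments": [[[0,0.003,-0.002],0,255],[[0,0,0],0,150],[[0,0,0],0,130],[[0,0,0],0,100],[[0,0,0],0,0],[[0,0,0],0,0],[[0,0,0],0,0]]}}

```text
t: 28.28
position: [459.2, 29.4, 40.3]
eef_rot: [-1.18, 1.173, -1.246]
ft_force: [0.4, 0.5, 0.7]
gripper_width: 84.9
```

```bash
python3 - <<'E'
from h import *
state();p,d,c=snap("wrist","w11")
for k,a in bores(p,c,150): print("bore",k.round(1),a,onz(ray(c,k,True),76).round(1))
for k,cen,r in pads(p,c): print("pad",k.round(1),cen.round(1),round(r,1))
E
```

```text
t 28.28 p [459.2  29.4  40.3] z [ 0.999 -0.007  0.048] y [ 0.048 -0.013 -0.999] F [0.4 0.5 0.7] w 84.9 q [ 0.25  0.56 -0.56  2.2   0.68  0.51 -0.84]
bore [274.2 319.9] 1534.5 [458.7  30.2  76. ]
pad [429.4 408.7] [ 620.4 -156.6] 20.1
```

Request:
{"name": "play_rows", "arguments": {"increments": [[[0,-0.08,0.005],0,0],[[0,-0.12,0.005],0,0],[[0,-0.12,0.005],0,0],[[0,-0.1,0.005],0,0],[[-0.08,0,0.05],0,0],[[-0.115,0,0.073],0,0],[[-0.115,0,0.073],0,0],[[-0.115,0,0.073],0,0],[[-0.115,0,0.073],0,0],[[-0.115,0,0.073],0,0],[[-0.115,0,0.073],0,0],[[-0.06,0,0.03],0,0],[[0,0,0],0,0]]}}

```text
t: 29.42
position: [621.2, 280.9, 172.2]
eef_rot: [-1.181, 1.189, -1.256]
ft_force: [-0.7, 0.8, -0.3]
gripper_width: 85.5
```

```bash
python3 - <<'E'
from h import *
go(613,272.5,100);p,d,c=snap("wrist","w12")
for k,a in bores(p,c,200): print("bore",k.round(1),a,onz(ray(c,k,True),46).round(1))
for k,cen,r in pads(p,c): print("pad",k.round(1),cen.round(1),round(r,1))
E
```

```text
t 29.42 p [621.2 280.9 172.2] z [ 0.999 -0.022  0.04 ] y [ 0.039 -0.017 -0.999] F [-0.7  0.8 -0.3] w 85.5 q [-0.11  0.69 -0.69  1.45  0.5   1.15 -0.9 ]
shift [ 0.0248  0.2397 -0.0364] turn -0.0072
bore [255.9 208.8] 407.0 [612.4 273.1  46. ]
bore [460.8 172.8] 268.0 [811.6 303.4  46. ]
bore [461.3 179.8] 7185.5 [813.3 296.3  46. ]
```

View pics/w12.png

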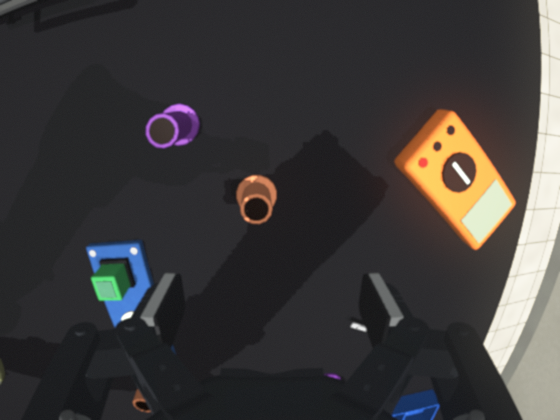

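Spreader0's bore is at (256,209), which puts it at (612.5, 273). The space around it is clear for the jaws.

Request:
{"name": "play_rows", "arguments": {"increments": [[[0.008,0.06,-0.02],-0.007,0],[[0,0.1,-0.014],0,0],[[-0.005,0.1,0],0,0],[[-0.005,0.06,0],0,0],[[0,0,0],0,0]]}}

```text
t: 29.88
position: [612.8, 273.5, 73.5]
eef_rot: [-1.194, 1.171, -1.244]
ft_force: [-0.9, -1.2, 0.3]
gripper_width: 85.2
```

```bash
python3 - <<'E'
from h import *
go(613.2,273,14)
E
```

```text
t 29.88 p [612.8 273.5  73.5] z [ 0.999 -0.001  0.04 ] y [ 0.04  -0.021 -0.999] F [-0.9 -1.2  0.3] w 85.2 q [-0.12  0.77 -0.64  1.58  0.59  0.96 -0.97]
shift [-0.0022  0.1983 -0.0068] turn -0.0004
```

Request:
{"name": "play_rows", "arguments": {"increments": [[[-0.004,0.06,-0.004],0,0],[[-0.004,0.07,-0.003],0,0],[[-0.002,0.05,0],0,0],[[0,0,0],0,0]]}}

```text
t: 30.22
position: [613.5, 270.1, 20.8]
eef_rot: [-1.193, 1.172, -1.25]
ft_force: [-1.1, -0.1, -0.3]
gripper_width: 85.4
```

```bash
python3 - <<'E'
from h import *
go(613.2,272.8,14)
E
```

```text
t 30.22 p [613.5 270.1  20.8] z [ 0.999 -0.006  0.042] y [ 0.041 -0.023 -0.999] F [-1.1 -0.1 -0.3] w 85.4 q [-0.14  0.83 -0.6   1.63  0.64  0.87 -1.01]
shift [-0.0095  0.0222 -0.002 ] turn -0.0018
```

Request:
{"name": "play_rows", "arguments": {"increments": [[[-0.007,0.013,-0.002],0,0],[[-0.003,0.009,-0.001],0,0],[[0,0,0],0,100],[[0,0,0],0,130],[[0,0,0],0,255],[[0,0,0],0,255],[[0,0,0],0,255],[[0,0,0],0,255]]}}

```text
t: 30.88
position: [615.1, 273.5, 20.1]
eef_rot: [-1.186, 1.17, -1.252]
ft_force: [0.7, 0.0, -0.6]
gripper_width: 27.0
```

```bash
python3 - <<'E'
from h import *
go(613.2,272.8,14)
E
```

```text
t 30.88 p [615.1 273.5  20.1] z [ 0.999 -0.007  0.047] y [ 0.047 -0.021 -0.999] F [ 0.7  0.  -0.6] w 27.0 q [-0.14  0.83 -0.6   1.62  0.64  0.86 -1.02]
shift [ 0.0021  0.0201 -0.0073] turn -0.0023
```

Request:
{"name": "play_rows", "arguments": {"increments": [[[0,-0.05,0.002],0,255],[[0,-0.1,0.005],0,255],[[0,-0.12,0.01],0,255],[[0,-0.12,0.01],0,255],[[0,-0.1,0.01],0,255],[[0.06,0,-0.06],0,255],[[0.095,0,-0.095],0,255],[[0.095,0,-0.095],0,255],[[0.095,0,-0.095],0,255],[[0.095,0,-0.095],0,255],[[0.08,0,-0.08],0,255],[[0,0,0],0,255]]}}

```text
t: 31.88
position: [453.5, 117.3, 166.7]
eef_rot: [-1.191, 1.17, -1.249]
ft_force: [0.3, -1.3, -1.2]
gripper_width: 26.7
```

```bash
python3 - <<'E'
from h import *
held(46,"w13",20.1,(459,111.4))
E
```

```text
t 31.88 p [453.5 117.3 166.7] z [ 0.999 -0.004  0.043] y [ 0.043 -0.022 -0.999] F [ 0.3 -1.3 -1.2] w 26.7 q [ 0.23  0.39 -0.78  2.02  0.42  0.85 -0.79]
bore [272.1 308.3] offset tool [  0.7 -25.9   0.3]
pad [262. 112.] [451.7 190.8] 17.0
pad [271. 195.] [459.3 112.3] 25.6
t 31.93 p [456.  119.5 167.4] z [ 0.999 -0.004  0.046] y [ 0.046 -0.019 -0.999] F [ 0.1 -0.8 -1.4] w 26.5 q [ 0.23  0.4  -0.78  2.01  0.42  0.85 -0.79]
shift [ 0.0185  0.4415 -0.0105] turn -0.0013
```

Request:
{"name": "play_rows", "arguments": {"increments": [[[0.01,-0.06,0.13],0,255],[[0.01,-0.06,0.13],0,255],[[0,-0.06,0.13],0,255],[[0,-0.06,0.12],0,255],[[0,0,0],0,255],[[0,0.06,-0.12],0,255],[[0,0.06,-0.12],0,255],[[0,0.06,-0.12],0,255],[[0,0.06,-0.12],0,255],[[0,0,0],0,255]]}}

```text
t: 32.77
position: [465.8, 117.0, 164.0]
eef_rot: [-1.186, 1.172, -1.243]
ft_force: [-1.6, -0.9, -2.8]
gripper_width: 27.0
```

```bash
python3 - <<'E'
from h import *
go(458.5,111.7,35)
E
```

```text
t 32.77 p [465.8 117.  164. ] z [ 0.999 -0.003  0.044] y [ 0.044 -0.015 -0.999] F [-1.6 -0.9 -2.8] w 27.0 q [ 0.24  0.41 -0.78  2.    0.43  0.85 -0.78]
shift [ 0.0113  0.4286 -0.0432] turn -0.0009
```

Request:
{"name": "play_rows", "arguments": {"increments": [[[0.008,0.06,-0.03],0,255],[[0.004,0.1,-0.02],0,255],[[0,0.1,-0.005],0,255],[[0,0.06,0],0,255],[[0,0,0],0,255]]}}

```text
t: 33.18
position: [454.2, 116.6, 65.0]
eef_rot: [-1.183, 1.165, -1.239]
ft_force: [0.0, 0.2, -1.6]
gripper_width: 26.8
```

```bash
python3 -c "
from h import *
go(458,112.4,35.5)"
```

```text
t 33.18 p [454.2 116.6  65. ] z [0.999 0.003 0.049] y [ 0.049 -0.012 -0.999] F [ 0.   0.2 -1.6] w 26.8 q [ 0.11  0.54 -0.64  2.15  0.63  0.6  -0.98]
shift [0.0129 0.099  0.0078] turn 0.001
```

Request:
{"name": "play_rows", "arguments": {"increments": [[[0.01,0.05,0],0,255],[[0.003,0.035,0],0,255],[[0,0,0],0,255]]}}

```text
t: 33.43
position: [458.4, 115.7, 39.8]
eef_rot: [-1.181, 1.163, -1.236]
ft_force: [0.5, -0.3, -1.2]
gripper_width: 26.4
```

```bash
python3 -c "
from h import *
go(458,112.4,35.5)"
```

```text
t 33.43 p [458.4 115.7  39.8] z [0.999 0.006 0.051] y [ 0.051 -0.009 -0.999] F [ 0.5 -0.3 -1.2] w 26.4 q [ 0.08  0.58 -0.58  2.16  0.69  0.54 -1.03]
shift [ 0.0107  0.0145 -0.0021] turn 0.0018
```

Request:
{"name": "play_rows", "arguments": {"increments": [[[0.011,0.009,-0.004],0,255],[[0,0.003,0],0,255],[[0,0,0],0,255]]}}

```text
t: 33.68
position: [459.9, 114.1, 38.3]
eef_rot: [-1.177, 1.16, -1.236]
ft_force: [0.9, 0.3, -1.7]
gripper_width: 26.7
```

```bash
python3 -c "
from h import *
go(458,112.4,35.5)"
```

```text
t 33.68 p [459.9 114.1  38.3] z [0.998 0.007 0.055] y [ 0.055 -0.008 -0.998] F [ 0.9  0.3 -1.7] w 26.7 q [ 0.08  0.58 -0.58  2.17  0.7   0.53 -1.03]
shift [ 0.0056  0.0089 -0.0068] turn 0.0021
```

Request:
{"name": "play_rows", "arguments": {"increments": [[[0.007,0.01,-0.011],0,255],[[0,0,0],0,255]]}}

```text
t: 33.85
position: [457.6, 112.1, 36.2]
eef_rot: [-1.175, 1.159, -1.237]
ft_force: [0.1, 0.8, -1.3]
gripper_width: 26.7
```

```bash
python3 -c "
from h import *
go(458,112.4,35.5)"
```

```text
t 33.85 p [457.6 112.1  36.2] z [0.998 0.006 0.058] y [ 0.058 -0.007 -0.998] F [ 0.1  0.8 -1.3] w 26.7 q [ 0.08  0.58 -0.57  2.18  0.71  0.52 -1.04]
shift [-0.001   0.0025  0.0013] turn 0.0019
```

Well positioned, about 1 mm above contact; release.

Request:
{"name": "play_rows", "arguments": {"increments": [[[-0.001,0.004,0],0,255],[[0,0,0],0,255],[[0,0,0],0,150],[[0,0,0],0,130],[[0,0,0],0,100],[[0,0,0],0,0],[[0,0,0],0,0],[[0,0,0],0,0]]}}

```text
t: 34.52
position: [458.6, 112.7, 36.4]
eef_rot: [-1.172, 1.157, -1.238]
ft_force: [-0.3, -0.2, 1.3]
gripper_width: 84.4
```

```bash
python3 - <<'E'
from h import *
state();p,d,c=snap("wrist","w14")
for k,a in bores(p,c,150): print("bore",k.round(1),a,onz(ray(c,k,True),61).round(1))
E
```

```text
t 34.52 p [458.6 112.7  36.4] z [0.998 0.006 0.06 ] y [ 0.061 -0.007 -0.998] F [-0.3 -0.2  1.3] w 84.4 q [ 0.07  0.58 -0.57  2.18  0.72  0.52 -1.04]
bore [273.1 305.1] 1452.0 [457.9 112.9  61. ]
```

Request:
{"name": "play_rows", "arguments": {"increments": [[[0,-0.08,0.005],0,0],[[0,-0.12,0.006],0,0],[[0,-0.12,0.006],0,0],[[0,-0.12,0.006],0,0],[[0,-0.1,0.006],0,0],[[0,0,0],0,0],[[0,0,0],0,0]]}}

```text
t: 35.15
position: [455.5, 114.9, 204.8]
eef_rot: [-1.178, 1.16, -1.232]
ft_force: [0.6, -0.5, 0.1]
gripper_width: 85.2
```

```bash
python3 - <<'E'
from h import *
state()
E
```

```text
t 35.15 p [455.5 114.9 204.8] z [0.999 0.009 0.054] y [ 0.054 -0.006 -0.999] F [ 0.6 -0.5  0.1] w 85.2 q [ 0.31  0.35 -0.84  1.97  0.36  0.92 -0.7 ]
```

Request:
{"name": "play_rows", "arguments": {"increments": [[[0.06,-0.02,0],0,0],[[0.1,-0.02,0],0,0],[[0.1,-0.02,0],0,0],[[0.1,0,0],0,0],[[0.1,0,0],0,0],[[0.1,0,0],0,0],[[0.1,0,0],0,0],[[0.1,0,0],0,0],[[0.1,0,0],0,0],[[0.1,0,0],0,0],[[0.1,0,0],0,0],[[0.1,0,0],0,0],[[0.1,0,0],0,0],[[0.1,0,0],0,0],[[0.1,0,0],0,0],[[0.05,0,0],0,0],[[0,0,0],0,0],[[0,0,0],0,0]]}}

```text
t: 36.65
position: [451.4, -357.3, 206.7]
eef_rot: [-1.189, 1.176, -1.21]
ft_force: [0.3, -0.1, 0.3]
gripper_width: 85.5
```

```bash
python3 - <<'E'
from h import *
state()
q,_,t=snap("top","t15");s,_,_=snap("side","s15")
print([(round(x,1),round(y,1),[onz(ray(t,(x,y)),h).round(1)[:2].tolist() for h in(106,91,76,61)]) for x,y,a in holes(q,copper(q),30) if a<200])
cv2.imwrite("pics/c15.png",np.hstack([cv2.resize(q[215:335,160:420],(520,240)),cv2.resize(s[140:320,240:400],(213,240))])[...,::-1])
E
```

```text
t 36.65 p [ 451.4 -357.3  206.7] z [0.999 0.015 0.033] y [ 0.033  0.004 -0.999] F [ 0.3 -0.1  0.3] w 85.5 q [ 1.12  0.51 -0.75  1.69  0.37  1.06  0.28]
[(229.5, 276.4, [[457.9, 108.0], [458.0, 109.2], [458.1, 110.4], [458.1, 111.5]]), (274.6, 275.7, [[458.7, 29.4], [458.8, 29.2], [458.9, 29.0], [459.1, 28.8]]), (313.9, 269.6, [[468.9, -39.5], [469.2, -41.0], [469.5, -42.4], [469.8, -43.8]]), (359.6, 268.7, [[470.3, -119.9], [470.6, -122.8], [470.9, -125.6], [471.3, -128.5]])]
```

View pics/c15.png

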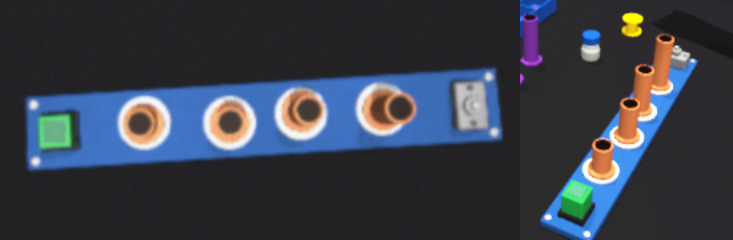

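The picture shows all four standing upright, with heights rising from green to grey. Every pipe is within about 2 mm of its pad centre and the arm is clear.

```bash
python3 -c "
from cell import *
print(hand_in())"
```

```text
the job is handed in; nothing more can be done
None
```

All four copper spreaders are standing released on the pads, from the shortest (spreader0) next to the green relay to the tallest (spreader3) next to the grey thermistor housing. I handed the job in at about 37 s of the 96 s allowed; the hand-in gives no verdict.

- **Centring:** the last top view, checked against the pad centres from the same camera, puts each pipe within about 2 mm: spreader0 1.7 mm off, spreader1 0.5 mm, spreader2 1.7 mm and spreader3 1.6 mm. The wrist camera at release agreed to about 1–2 mm.
- **Standing:** the side and top pictures show all four upright, with the arm well clear and the gripper open. No pipe tipped, and no force reading taken at the end of a move passed 4 N. The "standing still" check is those single pictures plus the earlier looks at release.
- **What was off:**
  - **Tool tilt:** the tool drifted by 1° to 6° during the moves. I brought part of that back with in-and-out moves in the air, and the pipes were released with 2° to 4° of tool tilt before settling flat.
  - **Camera heights:** triangulated heights came out up to about 6 mm low and one about 3 mm high, so I set the pipes down by the gripper height at grasp plus the 15 mm pad height. Contact with the pad during lowering was consistent with that.

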